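Fold the combs and travel mirrors and put them away in the styling drawer

ROBOT

A 6-joint arm with a two-finger parallel gripper is mounted at the origin on the work surface. World frame = base frame: x ahead of the robot, y to its left, z up, the work surface at z = 0. Lengths are in m, angles in rad, forces in N, time in s.
With the tool pointing down it reaches from about 0.425 to 0.95 m from the base axis. Payload 3.5 kg.
Tool frame: the origin (TCP) lies midway between the tips of the shut fingers; the grasp point (between the pads) lies ctrl.grasp_offset behind it (ctrl.grasp_offset is the distance from the TCP to the grasp point, in m); x points along the fingers, y is the direction in which the jaws open and shut, and the axes are right-handed (so a half turn about x gives the same grasp; the last joint's range is limited). The gripper opens to 85 mm and grips with 20 to 120 N. Pads are 22 mm wide; open, the fingers measure 114 mm over their backs; the gripper's body (76 mm by 85 mm) begins 54 mm behind the grasp point. The pads swing forward as they close: fully open they stand 13 mm farther back than shut.
Start: joints at [-1.281, 0.286, 1.577, -0, 1.279, -0.15], TCP at [0.287, -0.611, 0.231] pointing down, gripper open.
Joint ranges: [-2.77, 2.77], [-0.9, 2.22], [0.21, 2.48], [-1.53, 4.67], [0.24, 2.81], [-2.84, 2.84]. Speed limits (rad/s): [2.79, 2.79, 3.14, 3.14, 3.14, 3.14].

INTERFACE

Orientations are given as a unit quaternion [x, y, z, w].
In Python, from plant import readout, read_camera, sign_off, ctrl gives the robot as it stands.
- The arm moves only by the tool drive_tool, never from a script. Its argument "steps" is a list of rows, each a list of 5 numbers: the shift along the tool's x, y, z in cm, then the turn about the tool's x in degrees, then the opening, from 0 (shut) to 1 (fully open). A call has 1 to 10 rows; each row shifts and turns the commanded pose from where the row before left it, along the tool's axes as they then stand; what a row does not reach is not made up. A row lasts 1/10 s, in which the tool goes at most 50 mm and 8.59 degrees, less where a joint would pass 70% of its speed; a pose out of reach is approached as far as the arm can. A call is refused whole if a number of a shift passes 5 or a number of a turn 8.59, either way. A call with a gripper value outside its range is refused whole. The fingers move at their own pace and stop on an object; "force" is the grip in N (left out, the last holds). Time passes only in rows, so rows that do not move let the fingers close. It gives the time, the measured TCP pose, the force and the opening at its end, in the units of the state.
- readout.get_state(): the state, without advancing time (a new reading comes with each control period).
- read_camera(name): name is "scene" or "top" or "wrist"; returns a dict with "frame" (400x640x3 uint8, red, green, blue), "vertical_fov" (degrees; the focal length in pixels is half the picture's height over the tangent of half this angle, whatever the lens; pixels are square), "cx", "cy" (the principal point, pixels), "eye" and "orientation" of the camera in the world. Camera axes: x right, y up, looking along -z (the intrinsics and any distortion apply to the point x, -y, -z); pixel columns grow to the right and rows downward; lengths in m; the calibration is good to about 2 mm. A picture is of the moment at which its call begins. There is no depth.
- sign_off(): hands the job in, once; it reports no verdict.
The state is a dict: "time": time; "qpos": joint angles; "dq": joint speeds; "joint_efforts": joint torques, N m; "eef_pos": TCP position; "tcp_rot": TCP orientation; "contact_force": force on the tool from outside, world axes, zero at the start; "wrist_torque": the same for the moment, N m; "opening": opening from 0.0 (shut) to 1.0 (fully open).
Only numpy, scipy, OpenCV 4.12 (cv2) and the standard library are available. Lean on these libraries where they do the work, as an engineer would, in place of code of your own. Each camera call takes 0.05 s, during which the arm holds its last target. There are 200 camera calls.

TASK

Pull the drawer of the white chest right out to its stop, then put away every folding comb and folding mirror that is lying on the table: fold each one completely shut and lay it in the drawer, combs in the narrower left-hand compartment and mirrors in the wider right-hand one. When all are in, push the drawer fully home, and leave the spray can, the jar and the hair roller where they stand.

Things in the scene. Friction and masses are not known exactly. Their poses are not given: they have to be found in the camera images.
- comb1_mid (a point): folding comb lying flat: black handle 120 x 24 x 14 mm, 90 g. Point: centre of the handle, half-way up (7 mm). x runs along the handle towards the pivot, z up. The blade's upright pivot pin is at x = +52, y = 0 mm; the blade swings out on the -y side. Folded, the blade's back stands 3 mm proud of the -y side (27 mm wide overall, y from -15 to +12 mm), so gripping it across presses the blade home.
- comb1_blade (a joint): steel blade angle of comb1, rad: 0 = folded into the handle (lying along its -x from the pivot), growing as it swings out towards the handle's -y; 1.57 = square to it, stop 2.9. Blade 110 mm from pivot to tip, 20 wide, 6 thick, 4 to 10 mm above the table, 30 g. Friction hinge (0.006 N m): it stays where left; a light push on its outer edge turns it and hardly moves the handle.
- comb1_push (a point): point on the blade of comb1, 80 mm from the pivot, in the middle of the blade's width and thickness; turns with the blade: +x points to the pivot, -y to the outer edge (10 mm away), the one to push to fold the blade.
- comb2_mid (a point): folding comb lying flat: black handle 120 x 24 x 14 mm, 90 g. Point: centre of the handle, half-way up (7 mm). x runs along the handle towards the pivot, z up. The blade's upright pivot pin is at x = +52, y = 0 mm; the blade swings out on the -y side. Folded, the blade's back stands 3 mm proud of the -y side (27 mm wide overall, y from -15 to +12 mm), so gripping it across presses the blade home.
- comb2_blade (a joint): steel blade angle of comb2, rad: 0 = folded into the handle (lying along its -x from the pivot), growing as it swings out towards the handle's -y; 1.57 = square to it, stop 2.9. Blade 110 mm from pivot to tip, 20 wide, 6 thick, 4 to 10 mm above the table, 30 g. Friction hinge (0.006 N m): it stays where left; a light push on its outer edge turns it and hardly moves the handle.
- comb2_push (a point): point on the blade of comb2, 80 mm from the pivot, in the middle of the blade's width and thickness; turns with the blade: +x points to the pivot, -y to the outer edge (10 mm away), the one to push to fold the blade.
- mirror1_mid (a point): folding travel mirror lying on its base: base 92 x 60 x 16 mm (150 g), lid 92 x 60 x 8 mm (45 g), closed a block 92 x 60 x 24.5 mm. Point: centre of the closed block, 12 mm above what it lies on; x along the length towards the hinge, y across the 60 mm width, z up. The hinge line is the upper edge of the base's +x short end: x = +46 mm, 4 mm above this point, parallel to y.
- mirror1_lid (a joint): lid angle of mirror1 in rad: 0 = shut flat on the base, 1.57 = lid upright, end stop 2.1 (lid leaning outward over the hinge end). Stiff hinge (about 0.026 N m): the lid stays where it is put, so it must be pushed right down.
- mirror1_edge (a point): middle of the free edge of the lid of mirror1, 92 mm from the hinge line.
- mirror2_mid (a point): folding travel mirror lying on its base: base 92 x 60 x 16 mm (150 g), lid 92 x 60 x 8 mm (45 g), closed a block 92 x 60 x 24.5 mm. Point: centre of the closed block, 12 mm above what it lies on; x along the length towards the hinge, y across the 60 mm width, z up. The hinge line is the upper edge of the base's +x short end: x = +46 mm, 4 mm above this point, parallel to y.
- mirror2_lid (a joint): lid angle of mirror2 in rad: 0 = shut flat on the base, 1.57 = lid upright, end stop 2.1 (lid leaning outward over the hinge end). Stiff hinge (about 0.026 N m): the lid stays where it is put, so it must be pushed right down.
- mirror2_edge (a point): middle of the free edge of the lid of mirror2, 92 mm from the hinge line.
- drawer (a joint): how far the drawer of the white chest is out, in m: 0 = shut, 0.19 = fully out at its stop. Friction about 1.2 N: it stays where left. The white chest is 330 wide, 276 deep, 98 mm high, fixed on the table; its drawer opens roughly towards the robot. A roller set stands on it, from 100 mm behind the front.
- drawer_handle (a point): middle of the brass bar handle of the drawer: a 10 mm thick horizontal bar, 110 mm long along its y, 72 mm above the table, 35 mm in front of the drawer front (30 mm clear behind it). The frame turns with the chest: -x points out of the chest, the way the drawer opens. The top of the drawer front is 96 mm above the table.
- comb_bay (a point): point on the floor (19 mm above the table) of the drawer's narrower compartment, left-hand (+y side) seen from the robot, for combs; midway across it, 95 mm behind its front wall; moves with the drawer. Inside x = -95 (front) to +131 mm, 120 mm along y; walls rise 50 mm above this floor (front 77 mm). With the drawer fully out it is open above from x = -95 to +95 mm.
- mirror_bay (a point): point on the floor (19 mm above the table) of the drawer's wider compartment, right-hand (-y side) seen from the robot, for mirrors; midway across it, 95 mm behind its front wall; moves with the drawer. Inside x = -95 (front) to +131 mm, 158 mm along y; walls rise 50 mm above this floor (front 77 mm). With the drawer fully out it is open above from x = -95 to +95 mm.
- spray: bystander: spray can 54 mm across, 190 mm tall, standing; origin at its foot. Leave it alone.
- cream_jar: bystander: cream jar 68 mm across, 55 mm tall; origin at its foot. Leave it alone.
- roller: bystander: cream-coloured hair roller 38 mm across, 70 mm tall, standing on end; origin at its foot. Leave it alone.
Mind the look-alikes: they are no part of the job. What is shaped like the part that bears mirror1_mid but pink is not meant.

How it is judged:
On the way, in this order (a step that is already met when the one before it is completed fails the run):
1. the drawer is pulled out to its stop (within 6 mm) (value of joint drawer above 0.184 m), for 0.2 s.
2. every comb and mirror is folded shut and lies in its compartment of the open drawer (x of comb1_mid in the frame of comb_bay between -0.095 and 0.13 m and y of comb1_mid in the frame of comb_bay between -0.058 and 0.058 m and z of comb1_mid in the frame of comb_bay between -0.01 and 0.05 m and value of joint each of comb1_blade, comb2_blade, mirror1_lid, mirror2_lid below 0.15 rad and x of comb2_mid in the frame of comb_bay between -0.095 and 0.13 m and y of comb2_mid in the frame of comb_bay between -0.058 and 0.058 m and z of comb2_mid in the frame of comb_bay between -0.01 and 0.05 m and x of mirror1_mid in the frame of mirror_bay between -0.095 and 0.13 m and y of mirror1_mid in the frame of mirror_bay between -0.077 and 0.077 m and z of mirror1_mid in the frame of mirror_bay between -0.01 and 0.05 m and x of mirror2_mid in the frame of mirror_bay between -0.095 and 0.13 m and y of mirror2_mid in the frame of mirror_bay between -0.077 and 0.077 m and z of mirror2_mid in the frame of mirror_bay between -0.01 and 0.05 m and value of joint drawer above 0.1 m), for 0.2 s.
At the end, for the whole second after the job is handed in: the drawer is shut to within 6 mm, every comb that was there is folded to within 0.15 rad and lies in the narrower compartment, every mirror that was there is folded to within 0.15 rad and lies in the wider one (x of comb1_mid in the frame of comb_bay between -0.095 and 0.13 m and y of comb1_mid in the frame of comb_bay between -0.058 and 0.058 m and z of comb1_mid in the frame of comb_bay between -0.01 and 0.05 m and value of joint each of comb1_blade, comb2_blade, mirror1_lid, mirror2_lid below 0.15 rad and x of comb2_mid in the frame of comb_bay between -0.095 and 0.13 m and y of comb2_mid in the frame of comb_bay between -0.058 and 0.058 m and z of comb2_mid in the frame of comb_bay between -0.01 and 0.05 m and x of mirror1_mid in the frame of mirror_bay between -0.095 and 0.13 m and y of mirror1_mid in the frame of mirror_bay between -0.077 and 0.077 m and z of mirror1_mid in the frame of mirror_bay between -0.01 and 0.05 m and x of mirror2_mid in the frame of mirror_bay between -0.095 and 0.13 m and y of mirror2_mid in the frame of mirror_bay between -0.077 and 0.077 m and z of mirror2_mid in the frame of mirror_bay between -0.01 and 0.05 m and value of joint drawer below 0.006 m); the robot touches nothing.
It fails at once if the spray can is knocked over or shifted more than 30 mm (distance of spray from where it was at the start of the episode above 0.03 m or angle between spray's own z axis and vertical above 0.5 rad).
It fails at once if the cream jar is knocked over or shifted more than 30 mm (distance of cream_jar from where it was at the start of the episode above 0.03 m or angle between cream_jar's own z axis and vertical above 0.5 rad).
It fails at once if the hair roller is knocked over or shifted more than 30 mm (distance of roller from where it was at the start of the episode above 0.03 m or angle between roller's own z axis and vertical above 0.5 rad).
Of comb1, comb2, mirror1, mirror2 only 3 to 4 are there at a start; the rules pass over those that are not, and their reading is None.
At some moment in a run one of comb1, comb2, mirror1, mirror2 may be knocked a few centimetres aside while the robot is not near it.
It also fails if it takes over 210 s, if anything falls off the work surface, if the arm or the gripper's body presses on something with over 40 N, if the wrist force passes 120 N, or if a joint passes its speed limit or range.

## Working session

There is one attempt and no reset: what is moved stays moved. The work goes in short steps, Python scripts to look and compute and a tool call to move; the robot and the scene stay as the last step left them, time stands still between calls to the robot, and variables do not carry over. Pictures are saved under pics/ and viewed, about 12 in all and at most 16, crops included, and the job is handed in when it is done.

Besides the shell and the picture viewer there is one more tool, called after "Call:" by a JSON object that holds its "op" and its "data". drive_tool: Moves the arm, as the interface text tells. Its arguments: {"type":"object","properties":{"steps":{"type":"array","items":{"type":"array","items":{"type":"number"}}},"force":{"type":"number"}},"required":["steps"]}

```bash
mkdir -p pics; ls; cat > h.py <<'E'
import numpy as np, cv2
from scipy.spatial.transform import Rotation as R
from plant import readout, read_camera, sign_off, ctrl
def cam(n,save=None):
    c=read_camera(n)
    if save: cv2.imwrite('pics/'+save,c['frame'][:,:,::-1])
    return c
def f(c): return c['frame'].shape[0]/2/np.tan(np.radians(c['vertical_fov'])/2)
def ray(c,u,v):
    d=np.array([(u-c['cx'])/f(c),-(v-c['cy'])/f(c),-1.])
    return R.from_quat(c['orientation']).apply(d)
def onz(c,u,v,z):
    d=ray(c,u,v);e=np.array(c['eye']);return e+d*(z-e[2])/d[2]
def proj(c,p):
    q=R.from_quat(c['orientation']).inv().apply(np.array(p)-np.array(c['eye']))
    return np.array([c['cx']+f(c)*q[0]/-q[2], c['cy']-f(c)*q[1]/-q[2]])
E
python3 - <<'E'
from h import *
for n in ['scene','top','wrist']:
    c=cam(n,n+'0.png'); print({k:v for k,v in c.items() if k!='frame'})
print(readout.get_state(),ctrl.grasp_offset)
E
```

```text
pics
{'vertical_fov': 50.97834024480281, 'cx': 314.8217973182986, 'cy': 202.98371856307284, 'eye': array([1.05080243, 0.76957729, 1.04725   ]), 'orientation': array([0.10469077, 0.35875322, 0.8880154 , 0.26788918])}
{'vertical_fov': 42.52439637229426, 'cx': 316.63415874784437, 'cy': 200.86369850958556, 'eye': array([ 0.37052514, -0.01824822,  1.55001026]), 'orientation': array([ 0.0480442 , -0.04861293, -0.69763673,  0.71318408])}
{'vertical_fov': 70.30589793161428, 'cx': 315.7277353664602, 'cy': 202.56985621164867, 'eye': array([ 0.35604551, -0.57873994,  0.37292976]), 'orientation': array([-0.12662355,  0.08158385, -0.52961064,  0.83475932])}
{'time': 0.15, 'qpos': array([-1.28102199e+00,  2.87024756e-01,  1.57785637e+00,  8.65700535e-07,
        1.27860789e+00, -1.50009091e-01]), 'dq': array([ 0.00044189, -0.0032259 , -0.00310036,  0.0008226 ,  0.00104268,
        0.00017791]), 'joint_efforts': array([ 1.02670434e-03, -4.06600678e+01, -2.93142682e+01, -9.04350054e-05,
        3.92759350e-03,  1.05553343e-05]), 'eef_pos': array([ 0.28724817, -0.61025607,  0.23021473]), 'tcp_rot': array([-0.6900336 , -0.15490562,  0.69012664, -0.15356792]), 'contact_force': array([ 0.67652286,  0.30659826, -0.30396477]), 'wrist_torque': array([0.00597561, 0.03109208, 0.02056245]), 'opening': 0.9986389666478849} 0.0187
```

View pics/top0.png

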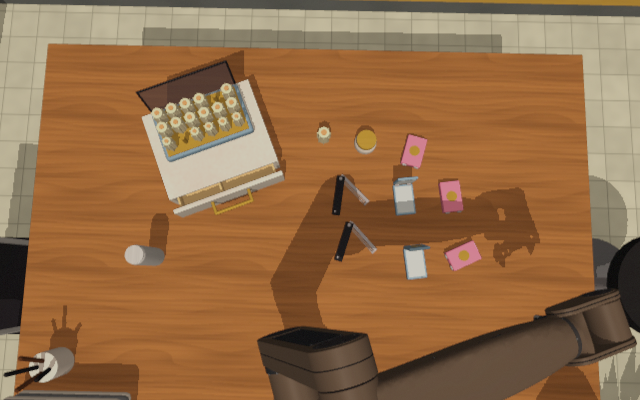

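View pics/scene0.png

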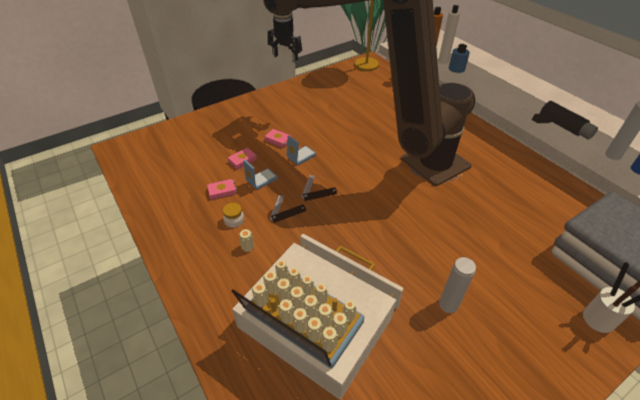

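The top view shows up as +x and right as −y. There are two black combs at (338,195) and (344,241), each with a steel blade out. The two grey-blue mirrors are at (403,197) and (415,262), with their lids up. The pink blocks at (414,151), (451,196) and (463,255) are look-alikes. The roller is at (323,133), the jar at (366,140), the spray can at (140,255) and the drawer handle at (232,203).

```bash
python3 - <<'E'
from h import *
c=cam('top')
im=c['frame'][:,:,::-1]
a=cv2.resize(im[165:290,310:480],None,fx=4.6,fy=4.6,interpolation=cv2.INTER_CUBIC)
cv2.imwrite('pics/crop1.png',a[:575])
b=cv2.resize(im[150:220,160:300],None,fx=5,fy=5,interpolation=cv2.INTER_CUBIC)
cv2.imwrite('pics/crop2.png',b)
g=im.max(2)
m=((g<45)).astype(np.uint8); m[:, :325]=0; m[:,385:]=0; m[:165]=0; m[270:]=0
n,l,s,ce=cv2.connectedComponentsWithStats(m)
for i in range(1,n):
    if s[i][4]>60:
        r=cv2.minAreaRect(np.argwhere(l==i)[:,::-1].astype(np.float32)); print(s[i],r); bx=cv2.boxPoints(r); print([onz(c,*p,0.014)[:2].round(3) for p in bx])
hsv=cv2.cvtColor(im,cv2.COLOR_BGR2HSV)
m=((hsv[...,1]<70)&(g>110)).astype(np.uint8); m[:, :330]=0; m[:,440:]=0; m[:165]=0; m[290:]=0
n,l,s,ce=cv2.connectedComponentsWithStats(m)
for i in range(1,n):
    if s[i][4]>40:
        r=cv2.minAreaRect(np.argwhere(l==i)[:,::-1].astype(np.float32)); print(s[i],r); bx=cv2.boxPoints(r); print([onz(c,*p,0.014)[:2].round(3) for p in bx])
E
```

```text
[332 176  12  39 257] ((337.84619140625, 195.2307891845703), (7.442083835601807, 38.20269775390625), 7.125016689300537)
[array([ 0.544, -0.064]), array([ 0.66 , -0.076]), array([ 0.658, -0.098]), array([ 0.542, -0.086])]
[335 222  18  39 251] ((343.5973205566406, 241.18377685546875), (7.131582736968994, 38.67229461669922), 17.10272979736328)
[array([ 0.41 , -0.074]), array([ 0.521, -0.106]), array([ 0.515, -0.127]), array([ 0.404, -0.094])]
[345 177  24  28 116] ((354.7500305175781, 190.75001525878906), (33.23401641845703, 5.656853675842285), 45.0)
[array([ 0.644, -0.09 ]), array([ 0.657, -0.102]), array([ 0.587, -0.174]), array([ 0.574, -0.162])]
[393 176  25  39 693] ((406.0414123535156, 194.99655151367188), (36.37392044067383, 24.99669075012207), 85.2363510131836)
[array([ 0.657, -0.245]), array([ 0.665, -0.32 ]), array([ 0.555, -0.329]), array([ 0.547, -0.254])]
[353 224  24  30 113] ((363.0523986816406, 238.45262145996094), (33.58097457885742, 6.391331195831299), 47.862403869628906)
[array([ 0.502, -0.117]), array([ 0.515, -0.131]), array([ 0.442, -0.199]), array([ 0.429, -0.185])]
[404 246  26  34 619] ((417.9692687988281, 262.7538757324219), (30.76061248779297, 26.047290802001953), 82.87498474121094)
[array([ 0.443, -0.278]), array([ 0.454, -0.355]), array([ 0.364, -0.366]), array([ 0.353, -0.289])]
```

View pics/crop1.png

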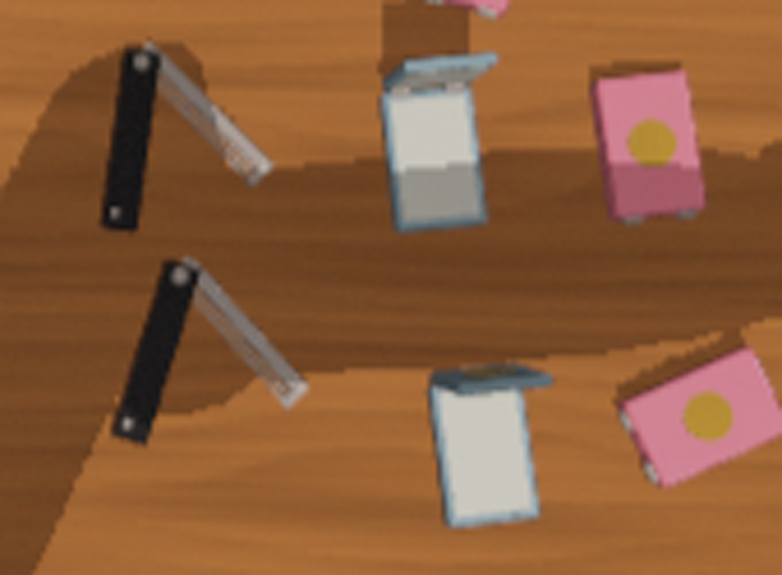

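View pics/crop2.png

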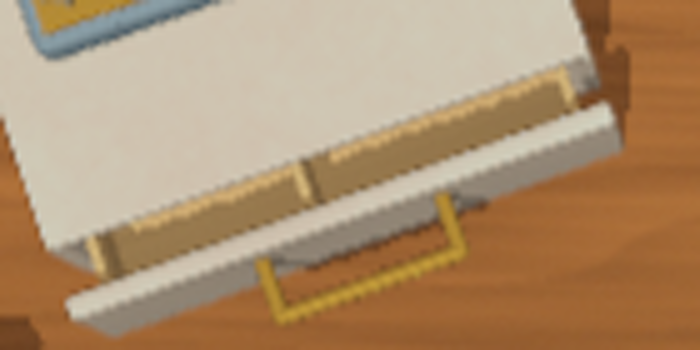

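The crop shows both combs with the pivot at the upper (+x) end, blades out about 0.85 rad on the right. The real mirrors have pale glass and lids up at their +x ends. The pink ones are closed look-alikes. The drawer is already slightly out, with the bar running from about (216,213) to (252,200).

```bash
cat >> h.py <<'E'
def yaw():  # heading of tool y axis, deg
    y=R.from_quat(readout.get_state()['tcp_rot']).as_matrix()[:,1]; return np.degrees(np.arctan2(y[1],y[0]))
def go(p,h=None,frm=None,grasp=False):
    """turn (deg about tool x) and then shifts (cm) to bring TCP to p with tool y at heading h deg (mod 180)"""
    s=readout.get_state(); cur=np.array(s['eef_pos']) if frm is None else np.array(frm[:3]); y0=yaw() if frm is None else frm[3]
    h=y0 if h is None else h
    dh=(h-y0+90)%180-90          # world heading change; tool x is down => turn=-dh
    hh=np.radians(y0+dh); Y=np.array([np.cos(hh),np.sin(hh),0]); X=np.array([0,0,-1.]); Z=np.cross(X,Y)
    d=np.array(p)-cur
    print('turn %.1f  shift x %.2f y %.2f z %.2f cm'%(-dh,*(100*np.array([d@X,d@Y,d@Z]))), 'q6 %.2f'%s['qpos'][5])
    return [*p,y0+dh]
E
python3 - <<'E'
from h import *
c=cam('top'); im=c['frame'][:,:,::-1]
hsv=cv2.cvtColor(im,cv2.COLOR_BGR2HSV)
m=((hsv[...,0]>18)&(hsv[...,0]<32)&(hsv[...,1]>120)&(hsv[...,2]>120)).astype(np.uint8); m[:185]=0;m[220:]=0;m[:,:200]=0;m[:,265:]=0
pts=np.argwhere(m)[:,::-1]; print(len(pts),pts.min(0),pts.max(0))
# bar: lowest gold pixels per column
bar=[]
for u in range(pts[:,0].min(),pts[:,0].max()+1):
    v=pts[pts[:,0]==u][:,1]
    if len(v): bar.append((u,v.max()-1.0))
W=np.array([onz(c,u,v,0.075)[:2] for u,v in bar])
vx,vy,x0,y0=cv2.fitLine(W[2:-2].astype(np.float32),cv2.DIST_HUBER,0,.01,.01).ravel()
print('bar ends',W[0].round(3),W[-1].round(3),'len',np.linalg.norm(W[-1]-W[0]),'heading y',np.degrees(np.arctan2(vy,vx)),'mid',((W[0]+W[-1])/2).round(3))
# front top edge at z .096, chest top edge z .098 (crop2 coords)
for z,q in ((.096,[(75,310),(618,120)]),(.098,[(48,245),(560,68)])):
    P=[onz(c,160+u/5,150+v/5,z)[:2] for u,v in q]; d=P[0]-P[1]; print(z,P,np.degrees(np.arctan2(d[1],d[0])))
print('yaw',yaw())
E
```

```text
177 [211 189] [252 214]
bar ends [0.563 0.288] [0.572 0.17 ] len 0.11869023790914754 heading y -68.13693 mid [0.568 0.229]
0.096 [array([0.52976283, 0.38497627]), array([0.6465435, 0.0794655])] 110.91922052771102
0.098 [array([0.56646727, 0.40202138]), array([0.67585705, 0.11365725])] 110.77404170369378
yaw -64.80144053289948
```

```bash
python3 - <<'E'
from h import *
c=cam('top')
P=[onz(c,160+u/5,150+v/5,.075)[:2] for u,v in [(280,318),(462,252)]]
d=P[0]-P[1];print(P,np.linalg.norm(d),np.degrees(np.arctan2(d[1],d[0])),(P[0]+P[1])/2)
a=go([.555,.22,.18],20.8); 
E
```

```text
[array([0.53003937, 0.27231375]), array([0.57080209, 0.16882618])] 0.11122624543565568 111.4989879974703 [0.55042073 0.22056996]
turn -85.6  shift x 5.09 y 54.51 z -68.14 cm q6 -0.15
```

Call:
{"op": "drive_tool", "data": {"steps": [[0,0,0,-8.56,1],[0,0,0,-8.56,1],[0,0,0,-8.56,1],[0,0,0,-8.56,1],[0,0,0,-8.56,1],[0,0,0,-8.56,1],[0,0,0,-8.56,1],[0,0,0,-8.56,1],[0,0,0,-8.56,0.3],[0,0,0,-8.56,0.3]]}}

```text
time: 1.3
eef_pos: [0.2874, -0.6107, 0.2312]
tcp_rot: [0.4, 0.583, -0.4, 0.583]
contact_force: [-0.1, 0.5, -0.5]
opening: 0.692
```

Call:
{"op": "drive_tool", "data": {"steps": [[0,2.7,-3.4,0,0.3],[0,2.7,-3.4,0,0.3],[0,2.7,-3.4,0,0.3],[0,2.7,-3.4,0,0.3],[0,2.7,-3.4,0,0.3],[0,2.7,-3.4,0,0.3],[0,2.7,-3.4,0,0.3],[0,2.7,-3.4,0,0.3],[0,2.7,-3.4,0,0.3],[0,2.7,-3.4,0,0.3]]}}

```text
time: 2.3
eef_pos: [0.4193, -0.1953, 0.2316]
tcp_rot: [0.402, 0.582, -0.402, 0.582]
contact_force: [0.4, -0.5, 0.5]
opening: 0.3
```

Call:
{"op": "drive_tool", "data": {"steps": [[0,2.7,-3.4,0,0.3],[0,2.7,-3.4,0,0.3],[0,2.7,-3.4,0,0.3],[0,2.7,-3.4,0,0.3],[0,2.7,-3.4,0,0.3],[0,2.7,-3.4,0,0.3],[0,2.7,-3.4,0,0.3],[0,2.7,-3.4,0,0.3],[0,2.7,-3.4,0,0.3],[0,2.7,-3.4,0,0.3]]}}

```text
time: 3.3
eef_pos: [0.551, 0.2186, 0.2314]
tcp_rot: [0.401, 0.582, -0.401, 0.582]
contact_force: [0.7, -0.9, 0.4]
opening: 0.302
```

```bash
python3 - <<'E'
from h import *
print(readout.get_state()['eef_pos'],yaw())
c=cam('wrist','w1.png'); print(proj(c,[.551,.2205,.072]))
go([.551,.2205,.055],20.9)
E
```

```text
[0.55101651 0.21860307 0.23144015] 20.81891872286057
[316.71506646 184.5721278 ]
turn 0.1  shift x 17.63 y -0.21 z 0.27 cm q6 -0.15
```

View pics/w1.png

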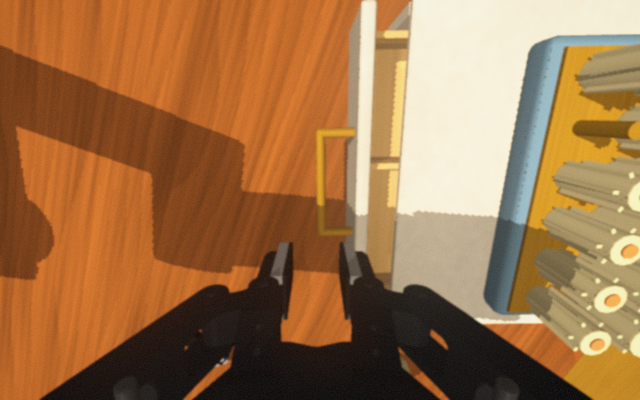

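The wrist view shows the bar from (319,132) to (321,233), about 4 px off the prediction.

```bash
python3 - <<'E'
from h import *
c=cam('wrist')
im=c['frame'][:,:,::-1]; hsv=cv2.cvtColor(im,cv2.COLOR_BGR2HSV)
m=((hsv[...,0]>18)&(hsv[...,0]<32)&(hsv[...,1]>120)&(hsv[...,2]>90)); b=[]
for v in range(145,222):
    u=np.where(m[v,305:335])[0]+305
    if len(u): b.append((u.mean(),v))
W=np.array([onz(c,*p,.076)[:2] for p in b],np.float32); vx,vy,*_=cv2.fitLine(W,cv2.DIST_HUBER,0,.01,.01).ravel()
e=[onz(c,319.5,131.5,.076),onz(c,321.5,234,.076)]
print(np.degrees(np.arctan2(vy,vx)),W.mean(0),np.linalg.norm(e[0]-e[1]),(e[0]+e[1])/2)
go([*((e[0]+e[1])/2)[:2],.055],np.degrees(np.arctan2(vy,vx))+90)
E
```

```text
-68.21951 [0.549544   0.23319475] 0.11337202564113727 [0.55608889 0.22779512 0.076     ]
turn -0.7  shift x 17.61 y 0.71 z -0.47 cm q6 -0.16
```

Call:
{"op": "drive_tool", "data": {"steps": [[3,0.5,-0.3,0,0.32],[4,0,0,0,0.32],[4,0,0,0,0.32],[2.5,0,0,0,0.32],[1,0,0,0,0.32],[1,0,0,0,0.32],[1,0,0,0,0.32],[1,0,0,0,0.32],[0,0,0,0,0.32]]}}

```text
time: 4.3
eef_pos: [0.5539, 0.2211, 0.0555]
tcp_rot: [0.401, 0.582, -0.402, 0.582]
contact_force: [-0.4, 0.2, 0.5]
opening: 0.321
```

Call:
{"op": "drive_tool", "data": {"force": 50, "steps": [[0,0,0,0,0],[0,0,0,0,0],[0,0,0,0,0],[0,0,0,0,0],[0,0,0,0,0],[0,0,0,0,0]]}}

```text
time: 4.9
eef_pos: [0.555, 0.2214, 0.057]
tcp_rot: [0.402, 0.582, -0.401, 0.582]
contact_force: [0.2, 0.7, 2.7]
opening: 0.097
```

Call:
{"op": "drive_tool", "data": {"steps": [[0,-2,0,0,0],[0,-2,0,0,0],[0,-2,0,0,0],[0,-2,0,0,0],[0,-2,0,0,0],[0,-1,0,0,0],[0,-1,0,0,0],[0,-1,0,0,0],[0,0,0,0,0]]}}

```text
time: 5.8
eef_pos: [0.4332, 0.1731, 0.057]
tcp_rot: [0.4, 0.581, -0.402, 0.584]
contact_force: [1.9, -7.1, 1.7]
opening: 0.096
```

Call:
{"op": "drive_tool", "data": {"steps": [[0,-1,0,0,0],[0,-0.5,0,0,0],[0,-0.5,0,0,0],[0,0,0,0,0]]}}

```text
time: 6.2
eef_pos: [0.4152, 0.166, 0.057]
tcp_rot: [0.4, 0.581, -0.402, 0.584]
contact_force: [1.6, -8.5, 1.2]
opening: 0.094
```

Call:
{"op": "drive_tool", "data": {"steps": [[0,-0.5,0.05,0,0],[0,-0.5,0.05,0,0],[0,-0.5,0.05,0,0],[0,0,0,0,0]]}}

```text
time: 6.6
eef_pos: [0.406, 0.1623, 0.0571]
tcp_rot: [0.407, 0.577, -0.397, 0.586]
contact_force: [17.6, 4.9, -14.5]
opening: 0.095
```

Call:
{"op": "drive_tool", "data": {"steps": [[0,0.4,0,0,0],[0,0,0,0,0],[0,0,0,0,0.32],[0,0,0,0,0.32],[0,0,0,0,0.32],[-2,0,0,0,0.32],[-4,0,0,0,0.32],[-4,0,0,0,0.32],[-4,0,0,0,0.32]]}}

```text
time: 7.5
eef_pos: [0.4033, 0.1628, 0.1973]
tcp_rot: [0.401, 0.583, -0.402, 0.581]
contact_force: [0.5, 0.2, -0.4]
opening: 0.317
```

```bash
python3 - <<'E'
from h import *
print(readout.get_state()['eef_pos'],yaw())
c=cam('top'); im=c['frame'][:,:,::-1]
cv2.imwrite('pics/t2.png',cv2.resize(im[130:280,140:300],None,fx=4,fy=4,interpolation=cv2.INTER_CUBIC))
E
```

```text
[0.40333838 0.16283765 0.19726185] 20.791570723718372
```

View pics/t2.png

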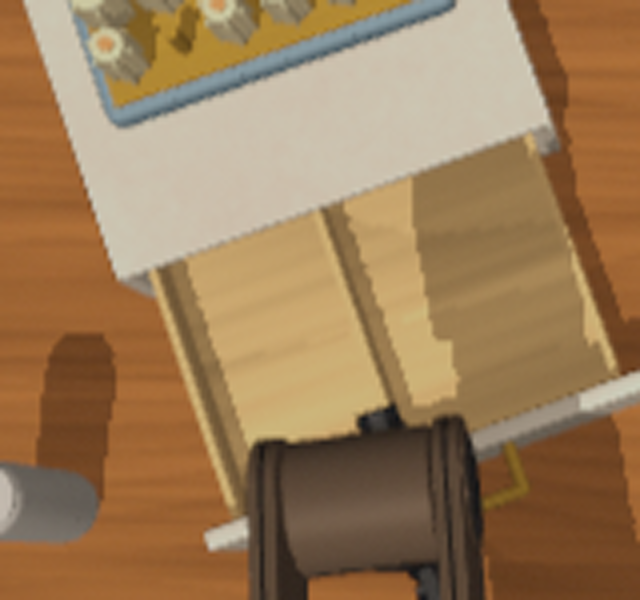

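The drawer is well out. The left wall runs from about (152,275) to (235,515) in the crop, the divider from (325,208) to (395,400), and the right wall from (530,140) to (615,375).

```bash
python3 - <<'E'
from h import *
c=cam('top')
P=lambda u,v,z: onz(c,140+u/4,130+v/4,z)[:2]
for n,a,b in (('left in',(160,272),(243,510)),('div',(325,208),(395,400)),('right in',(528,140),(612,375))):
    A,B=P(*a,.069),P(*b,.069); d=A-B; print(n,A.round(4),B.round(4),'len',np.linalg.norm(d).round(3),'hd',np.degrees(np.arctan2(d[1],d[0])).round(1))
A,B=P(120,278,.098),P(548,132,.098);print('chest front',A,B,np.linalg.norm(A-B),np.degrees(np.arctan2(*(A-B)[::-1])))
h=np.radians(21.3);X=np.array([np.cos(h),np.sin(h)]);Y=np.array([-X[1],X[0]])
for n,q in (('left',(200,391)),('div',(355,290)),('right',(570,258))): print(n,'y',P(*q,.069)@Y)
print('chest front x',A@X,B@X,'mid y',(A+B)@Y/2)
A,B=P(215,530,.096),P(640,385,.096);print('front wall inner edge x',A@X,B@X)
print('handle at grasp x,y', np.array([.406,.1623])@X, np.array([.406,.1623])@Y)
E
```

```text
left in [0.574  0.3804] [0.4034 0.311 ] len 0.184 hd 22.1
div [0.6238 0.2627] [0.4846 0.2056] len 0.151 hd 22.3
right in [0.6778 0.1162] [0.5061 0.0496] len 0.184 hd 21.2
chest front [0.56505458 0.40079448] [0.67794037 0.0993212 ] 0.3219151098604305 110.528266216311
left y 0.1455636627302292
div y 0.016932865774193867
right y -0.13766771782208892
chest front x 0.6720454809762042 0.6677096423493396 mid y 0.00721697334349955
front wall inner edge x 0.47950622747703775 0.47332987190898457
handle at grasp x,y 0.4372223131054973 0.0037334866651053678
```

```bash
cat >> h.py <<'E'
def combs(c):
    im=c['frame']; g=im.max(2); m=(g<45).astype(np.uint8); m[:,:290]=0;m[:,385:]=0;m[:160]=0;m[275:]=0
    n,l,s,_=cv2.connectedComponentsWithStats(m); out=[]
    for i in range(1,n):
        if 150<s[i][4]<400:
            W=np.array([onz(c,p[1],p[0],.013)[:2] for p in np.argwhere(l==i)],np.float32); r=cv2.minAreaRect(W)
            vx,vy,*_=cv2.fitLine(W,cv2.DIST_L2,0,.001,.001).ravel(); hd=np.degrees(np.arctan2(vy,vx)); hd=(hd+90)%180-90
            out.append((r[0],hd,r[1])); print('comb',np.round(r[0],4),'hd %.1f'%hd,np.round(r[1],3))
    return out
def at(mid,hd,x,y):
    h=np.radians(hd); return np.array(mid[:2])+x*np.array([np.cos(h),np.sin(h)])+y*np.array([-np.sin(h),np.cos(h)])
E
python3 - <<'E'
from h import *
c=cam('top')
for m,h,_ in combs(c):
    p=at(m,h,.007,-.105); print(p); a=go([*p,.10],h+90); q=at(m,h,.007,-.033); go([*q,.006],h+90,frm=[*p,.006,a[3]])
E
```

```text
comb [ 0.6011 -0.0812] hd -6.0 [0.021 0.116]
comb [ 0.4627 -0.1001] hd -15.3 [0.02  0.116]
[ 0.5971431  -0.18638971]
turn -63.2  shift x 9.95 y -32.78 z 22.66 cm q6 -0.21
turn -0.0  shift x 0.00 y 7.20 z 0.00 cm q6 -0.21
[ 0.44178729 -0.20321155]
turn -53.9  shift x 9.95 y -34.40 z 13.12 cm q6 -0.21
turn -0.0  shift x 0.00 y 7.20 z -0.00 cm q6 -0.21
```

Call:
{"op": "drive_tool", "data": {"steps": [[0,0,2,-7.7,0],[0,0,2,-7.7,0],[0,0,2,-7.7,0],[0,0,1.5,-7.7,0],[0,0,0,-7.7,0],[0,0,0,-7.7,0],[0,0,0,-7.7,0]]}}

```text
time: 8.35
eef_pos: [0.4418, 0.0995, 0.1939]
tcp_rot: [0.092, 0.703, -0.092, 0.699]
contact_force: [-0.2, -0.0, 0.1]
opening: 0.001
```

```bash
python3 - <<'E'
from h import *
go([.4418,-.2032,.006],74.7)
E
```

```text
turn 0.3  shift x 18.79 y -29.19 z 7.99 cm q6 -1.31
```

Call:
{"op": "drive_tool", "data": {"steps": [[0,-4,2,0,0],[0,-4,2,0,0],[0,-4,2,0,0],[0,-4,2,0,0],[0,-4,0,0,0],[0,-4,0,0,0],[0,-4,0,0,0],[4,-1.2,0,0,0],[4,0,0,0,0],[4,0,0,0,0]]}}

```text
time: 9.35
eef_pos: [0.4418, -0.2029, 0.0733]
tcp_rot: [0.095, 0.702, -0.094, 0.7]
contact_force: [0.8, 0.2, 0.2]
opening: 0.001
```

Call:
{"op": "drive_tool", "data": {"steps": [[3,0,0,0,0],[2,0,0,0,0],[1.0,0,0,0,0],[0.6,0,0,0,0],[0,0,0,0,0]]}}

```text
time: 9.85
eef_pos: [0.4429, -0.2028, 0.0096]
tcp_rot: [0.094, 0.701, -0.094, 0.7]
contact_force: [0.8, -0.6, 0.7]
opening: 0.001
```

Call:
{"op": "drive_tool", "data": {"steps": [[0,1.2,0,0,0],[0,1.0,0,0,0],[0,1.0,0,0,0],[0,1.0,0,0,0],[0,1.0,0,0,0],[0,0.8,0,0,0],[0,0.6,0,0,0],[0,0.4,0,0,0],[0,0.2,0,0,0],[0,0,0,0,0]]}}

```text
time: 10.85
eef_pos: [0.4624, -0.1338, 0.0103]
tcp_rot: [0.094, 0.701, -0.094, 0.701]
contact_force: [0.1, -0.1, -0.0]
opening: 0.0
```

```bash
python3 - <<'E'
from h import *
c=cam('wrist','w2.png')
E
```

```text
(no output)
```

View pics/w2.png

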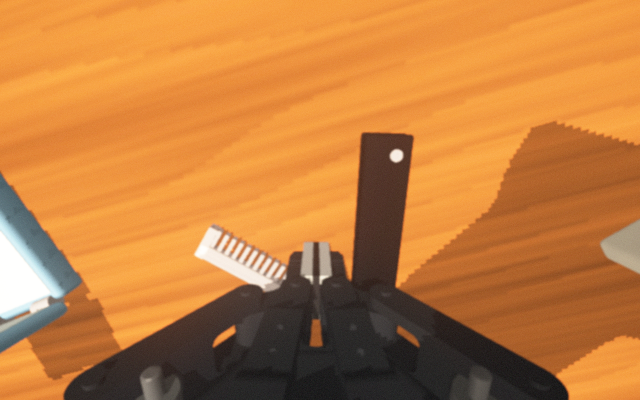

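The fingers passed over the blade. It is still out, running from (200,250) to (280,290). I'll back off, go lower and push again.

Call:
{"op": "drive_tool", "data": {"steps": [[-0.3,-2.4,0,0,0],[0,-2.4,0,0,0],[0,-2.4,0,0,0],[0,0,0,0,0],[0.6,0,0,0,0],[0.4,0,0,0,0],[0,0,0,0,0]]}}

```text
time: 11.6
eef_pos: [0.4441, -0.2036, 0.0048]
tcp_rot: [0.093, 0.701, -0.094, 0.701]
contact_force: [-4.1, -0.2, 13.4]
opening: -0.0
```

Call:
{"op": "drive_tool", "data": {"steps": [[-2,0,0,0,0],[0,0,1.8,0,0],[0,1.2,1.8,0,0],[0,0,0,0,0],[1,0,0,0,0],[1,0,0,0,0],[0,0,0,0,0]]}}

```text
time: 12.3
eef_pos: [0.4791, -0.2, 0.0008]
tcp_rot: [0.095, 0.702, -0.093, 0.699]
contact_force: [0.1, -0.2, -0.4]
opening: -0.001
```

Call:
{"op": "drive_tool", "data": {"steps": [[-0.3,0.3,-0.4,0,0],[0,0.7,-1.0,0,0],[0,0.7,-1.0,0,0],[0,0.7,-0.9,0,0],[0,0.7,-0.9,0,0],[0,0.7,-0.8,0,0],[0,0.7,-0.7,0,0],[0,0.7,-0.6,0,0],[0,0.6,-0.3,0,0],[0,0,0,0,0]]}}

```text
time: 13.3
eef_pos: [0.4326, -0.127, 0.0062]
tcp_rot: [0.094, 0.701, -0.094, 0.701]
contact_force: [-0.6, -0.5, -0.3]
opening: 0.001
```

```bash
python3 - <<'E'
from h import *
c=cam('wrist'); cv2.imwrite('pics/w3.png',c['frame'][100:330,150:470,::-1])
print(readout.get_state()['eef_pos'])
E
```

```text
[ 0.43298506 -0.12751085  0.00636725]
```

View pics/w3.png

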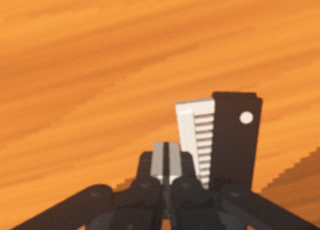

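```bash
python3 - <<'E'
from h import *
c=cam('top'); L=combs(c)
m,h=((L[-1][0],L[-1][1]) if len(L) and L[-1][0][0]<.53 else ((.4627,-.1001),-15.3))
go([*at(m,h,0,-.005),.003],h+90)
E
```

```text
comb [ 0.601  -0.0809] hd -6.3 [0.022 0.117]
turn 0.0  shift x 0.35 y 2.96 z 2.11 cm q6 -1.82
```

Call:
{"op": "drive_tool", "data": {"steps": [[0,0.5,0,0,0],[0,-0.6,0,0,0],[-2.5,0,0,0,0.75],[-2.5,0,0,0,0.75],[0,1.5,1.0,0,0.75],[0,1.6,1.1,0,0.75],[2,0,0,0,0.75],[2,0,0,0,0.75],[1.2,0,0,0,0.75],[0.2,0,0,0,0.75]]}}

```text
time: 14.4
eef_pos: [0.4597, -0.1042, 0.0007]
tcp_rot: [0.095, 0.702, -0.094, 0.7]
contact_force: [-0.3, -0.3, 0.4]
opening: 0.753
```

Call:
{"op": "drive_tool", "data": {"force": 35, "steps": [[0,0,0,0,0],[0,0,0,0,0],[0,0,0,0,0],[0,0,0,0,0],[0,0,0,0,0],[0,0,0,0,0],[0,0,0,0,0],[0,0,0,0,0]]}}

```text
time: 15.2
eef_pos: [0.462, -0.1045, 0.0035]
tcp_rot: [0.094, 0.7, -0.094, 0.701]
contact_force: [-1.5, 2.6, 6.8]
opening: 0.295
```

Call:
{"op": "drive_tool", "data": {"steps": [[-3,0,0,0,0],[-4,0,0,0,0],[-4,0,0,0,0],[-4,0,0,0,0],[0,0,0,-7.3,0],[0,0,0,-7.3,0],[0,0,0,-7.3,0],[0,0,0,-7.3,0],[0,0,0,-7.3,0]]}}

```text
time: 16.1
eef_pos: [0.4605, -0.1046, 0.1519]
tcp_rot: [-0.132, 0.695, 0.132, 0.694]
contact_force: [0.2, 0.2, -1.1]
opening: 0.3
```

```bash
cat >> h.py <<'E'
HD=21.3
def bay(X,Y): h=np.radians(HD); return np.array([X*np.cos(h)-Y*np.sin(h), X*np.sin(h)+Y*np.cos(h)])
E
python3 - <<'E'
from h import *
print(readout.get_state()['eef_pos'],yaw(),readout.get_state()['opening'])
go([*bay(.575,.1115),.024],111.3)
E
```

```text
[ 0.46052844 -0.10455666  0.15186044] 111.5203259516099 0.29964971554058034
turn 0.2  shift x 12.79 y 37.62 z 18.39 cm q6 -2.38
```

Call:
{"op": "drive_tool", "data": {"steps": [[0,3.76,3,0,0],[0,3.76,3,0,0],[0,3.76,3,0,0],[0,3.76,3,0,0],[0,3.76,3,0,0],[0,3.76,3.4,0,0],[0,3.76,0,0,0],[0,3.76,0,0,0],[0,3.76,0,0,0],[0,3.76,0,0,0]]}}

```text
time: 17.1
eef_pos: [0.4955, 0.313, 0.1516]
tcp_rot: [-0.131, 0.695, 0.13, 0.695]
contact_force: [0.8, 1.0, -0.8]
opening: 0.295
```

```bash
python3 - <<'E'
from h import *
c=cam('wrist','w4.png'); print(readout.get_state()['eef_pos'])
go([*bay(.575,.1115),.024],111.3)
E
```

```text
[0.49313594 0.31743417 0.15173489]
turn 0.1  shift x 12.77 y -0.51 z 0.02 cm q6 -1.55
```

View pics/w4.png

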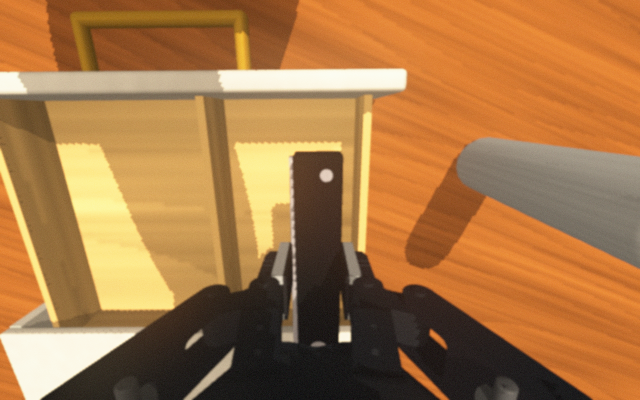

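The wrist view shows the comb folded. The compartment's left wall top is at about (357–372,100), and the divider runs from (197–222,98) to (220–240,295).

```bash
python3 - <<'E'
from h import *
c=cam('wrist'); print(readout.get_state()['eef_pos'],yaw())
h=np.radians(HD);X=np.array([np.cos(h),np.sin(h)]);Y=np.array([-X[1],X[0]])
for n,u,v,z in (('left in top',358,98,.069),('left in top b',352,215,.069),('div left face',219,98,.069),('div left face b',236,260,.069),('div R',197,98,.069),('front in',290,96,.096),('right in',0,101,.069),('right in b',50,320,.069),('chest edge',30,327,.098),):
    p=onz(c,u,v,z)[:2]; print(n,'X %.4f Y %.4f'%(p@X,p@Y))
go([*bay(.575,.1115),.024],111.3)
E
```

```text
[0.49425255 0.31503533 0.15167292] 111.48857480677151
left in top X 0.4868 Y 0.1478
left in top b X 0.5795 Y 0.1469
div left face X 0.4869 Y 0.0441
div left face b X 0.6218 Y 0.0457
div R X 0.4870 Y 0.0277
front in X 0.4870 Y 0.0993
right in X 0.4893 Y -0.1193
right in b X 0.6854 Y -0.1360
chest edge X 0.6684 Y -0.1222
turn 0.2  shift x 12.77 y -0.25 z 0.01 cm q6 -1.55
```

Call:
{"op": "drive_tool", "data": {"steps": [[3,-0.1,0,0,0],[3,0,0,0,0],[3,0,0,0,0],[1.5,0,0,0,0],[1,0,0,0,0],[0.7,0,0,0,0],[0.4,0,0,0,0],[0,0,0,0,0]]}}

```text
time: 18.0
eef_pos: [0.4973, 0.3111, 0.0268]
tcp_rot: [-0.13, 0.695, 0.13, 0.695]
contact_force: [0.1, 0.4, -1.5]
opening: 0.293
```

Call:
{"op": "drive_tool", "data": {"steps": [[0,0,0,0,0.38],[0,0,0,0,0.38],[0,0,0,0,0.38],[-1,0,0,0,0.38],[-3,0,0,0,0.38],[-4,0,0,0,0.38],[-4,0,0,0,0.38],[0,0,0,0,0.38]]}}

```text
time: 18.8
eef_pos: [0.5011, 0.313, 0.155]
tcp_rot: [-0.129, 0.69, 0.131, 0.7]
contact_force: [-0.3, -0.8, 0.2]
opening: 0.379
```

```bash
python3 - <<'E'
from h import *
s=readout.get_state();print(s['eef_pos'],s['contact_force'])
c=cam('top'); L=combs(c)
m,h,_=L[0]
th=np.radians(52)
p=at(m,h,.052-(.080*np.cos(th)-.039*np.sin(th)),-(.080*np.sin(th)+.039*np.cos(th)))
go([*p,.004],h+90)
E
```

```text
[0.50105558 0.3129542  0.15504277] [-0.32710952 -0.81309416  0.20417217]
comb [ 0.6011 -0.0815] hd -6.0 [0.02  0.116]
turn 27.2  shift x 14.77 y -46.81 z 17.55 cm q6 -1.55
```

Call:
{"op": "drive_tool", "data": {"steps": [[0,0,0,6.8,0],[0,0,0,6.8,0],[0,0,0,6.8,0],[0,0,0,6.8,0],[0,-4,1.5,0,0],[0,-4,1.5,0,0],[0,-4,1.5,0,0],[0,-4,1.5,0,0],[0,-4,1.5,0,0],[0,-4,1.5,0,0]]}}

```text
time: 19.85
eef_pos: [0.5605, 0.0613, 0.1453]
tcp_rot: [0.037, 0.707, -0.037, 0.705]
contact_force: [0.8, 1.1, 0.3]
opening: 0.0
```

Call:
{"op": "drive_tool", "data": {"steps": [[0,-4,1.5,0,0],[0,-4,1.5,0,0],[0,-4,1.5,0,0],[0,-4,1.5,0,0],[0,-4,1.5,0,0],[0,-2.8,1,0,0],[4,0,0,0,0],[3,0,0,0,0],[3,0,0,0,0],[0,0,0,0,0]]}}

```text
time: 20.85
eef_pos: [0.6171, -0.1708, 0.0397]
tcp_rot: [0.039, 0.71, -0.035, 0.702]
contact_force: [-0.1, 0.1, -0.1]
opening: -0.001
```

```bash
python3 - <<'E'
from h import *
go([.6395,-.1790,.003],84); print(readout.get_state()['eef_pos'])
m=(.6011,-.0815);h=-6;th=np.radians(52);p=at(m,h,.052-(.080*np.cos(th)-.039*np.sin(th)),-(.080*np.sin(th)+.039*np.cos(th)))
print(p);go([*p,.003],84)
c=cam('wrist');print(proj(c,[*at(m,h,.052-.11*np.cos(th),-.11*np.sin(th)),.007]));cv2.imwrite('pics/w5.png',c['frame'][100:400,100:540,::-1])
E
```

```text
turn -0.0  shift x 3.67 y -0.58 z 2.31 cm q6 -1.89
[ 0.6171413  -0.17076826  0.03970412]
[ 0.62529672 -0.17157434]
turn -0.0  shift x 3.67 y 0.01 z 0.82 cm q6 -1.89
[317.26544484 173.10487171]
```

View pics/w5.png

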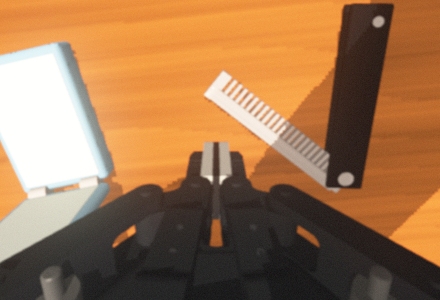

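Blade A lies from (215,80) to (330,180), with the fingers just outside its outer edge.

Call:
{"op": "drive_tool", "data": {"steps": [[2,0,0.8,0,0],[1,0,0,0,0],[0.6,0,0,0,0],[0,0,0,0,0]]}}

```text
time: 21.3
eef_pos: [0.6293, -0.1732, 0.0101]
tcp_rot: [0.037, 0.707, -0.037, 0.706]
contact_force: [0.2, -0.6, 0.2]
opening: -0.0
```

Call:
{"op": "drive_tool", "data": {"steps": [[0,0.6,-0.8,0,0],[0,0.6,-0.8,0,0],[0,0.6,-0.8,0,0],[0,0.7,-0.8,0,0],[0,0.7,-0.8,0,0],[0,0.8,-0.7,0,0],[0,0.8,-0.5,0,0],[0,0.8,-0.4,0,0],[0,0.4,0,0,0],[0,0,0,0,0]]}}

```text
time: 22.3
eef_pos: [0.5806, -0.1074, 0.0104]
tcp_rot: [0.037, 0.706, -0.037, 0.706]
contact_force: [0.4, 0.2, -0.3]
opening: 0.0
```

```bash
python3 - <<'E'
from h import *
print(readout.get_state()['eef_pos'])
c=cam('top'); L=combs(c)
c=cam('wrist');cv2.imwrite('pics/w6.png',c['frame'][100:400,100:540,::-1])
go([*at((.6011,-.0815),-6,0,-.004),.003],84)
E
```

```text
[ 0.58064095 -0.10735442  0.0103913 ]
turn 0.0  shift x 0.75 y 2.45 z 1.74 cm q6 -1.82
```

View pics/w6.png

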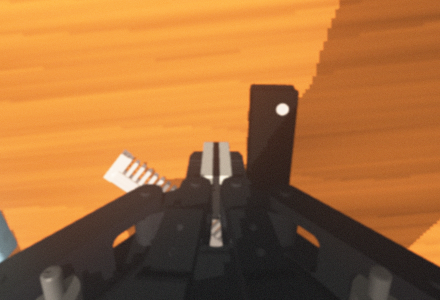

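The tip was at 10 mm and slid over the blade again. I'll go back, set the height and check it before pushing.

Call:
{"op": "drive_tool", "data": {"steps": [[-0.6,0,0,0,0],[0,-2,1.9,0,0],[0,-2,1.9,0,0],[0,-2,1.8,0,0],[0,0,0,0,0],[0.6,0,0,0,0],[0.6,0,0,0,0],[0,0,0,0,0],[0,0,0,0,0]]}}

```text
time: 23.3
eef_pos: [0.629, -0.1725, 0.0036]
tcp_rot: [0.037, 0.707, -0.036, 0.706]
contact_force: [0.2, 0.0, -0.8]
opening: -0.0
```

Call:
{"op": "drive_tool", "data": {"steps": [[0,0.6,-0.8,0,0],[0,0.6,-0.8,0,0],[0,0.6,-0.8,0,0],[0,0.7,-0.8,0,0],[0,0.7,-0.8,0,0],[0,0.8,-0.7,0,0],[0,0.8,-0.5,0,0],[0,0.8,-0.4,0,0],[0,0.4,0,0,0],[0,0,0,0,0]]}}

```text
time: 24.3
eef_pos: [0.5806, -0.1073, 0.0044]
tcp_rot: [0.037, 0.706, -0.037, 0.706]
contact_force: [-0.6, -1.2, -0.0]
opening: -0.001
```

```bash
python3 - <<'E'
from h import *
print(readout.get_state()['eef_pos'])
c=cam('wrist');im=c['frame'][100:400,100:540,::-1]
# blade pixels: bright, unsaturated, left of the handle
hsv=cv2.cvtColor(np.ascontiguousarray(im),cv2.COLOR_BGR2HSV); m=((hsv[...,1]<60)&(hsv[...,2]>150)).astype(np.uint8)
n,l,s,ce=cv2.connectedComponentsWithStats(m); print([(x.tolist()) for x in s[1:] if x[4]>60])
k=np.zeros_like(m); k=(hsv[...,2]<50).astype(np.uint8); print('handle top cols', np.where(k[95])[0][[0,-1]] if k[95].any() else None)
go([*at((.6011,-.0815),-6,0,-.004),.003],84)
E
```

```text
[ 0.58055949 -0.10732258  0.00437041]
[[227, 94, 26, 82, 1368], [279, 107, 13, 13, 135], [201, 143, 12, 40, 370], [219, 143, 12, 41, 366]]
handle top cols None
turn 0.0  shift x 0.15 y 2.42 z 1.75 cm q6 -1.82
```

The blade now shows beside the handle as a strip at x 227–253, nearly folded. Next is the grip across.

Call:
{"op": "drive_tool", "data": {"steps": [[0,0.4,0,0,0],[0,-0.6,0,0,0],[-2.5,0,0,0,0.75],[-2.5,0,0,0,0.75],[0,1.4,0.9,0,0.75],[0,1.2,0.9,0,0.75],[2,0,0,0,0.75],[2,0,0,0,0.75],[1.1,0,0,0,0.75],[0,0,0,0,0.75]]}}

```text
time: 25.35
eef_pos: [0.5987, -0.0848, -0.0]
tcp_rot: [0.037, 0.708, -0.036, 0.704]
contact_force: [-0.6, 0.6, 0.7]
opening: 0.747
```

Call:
{"op": "drive_tool", "data": {"force": 35, "steps": [[0,0,0,0,0],[0,0,0,0,0],[0,0,0,0,0],[0,0,0,0,0],[0,0,0,0,0],[0,0,0,0,0],[0,0,0,0,0],[0,0,0,0,0]]}}

```text
time: 26.15
eef_pos: [0.6019, -0.0859, 0.0048]
tcp_rot: [0.037, 0.705, -0.037, 0.707]
contact_force: [-0.4, 2.8, 5.6]
opening: 0.291
```

Call:
{"op": "drive_tool", "data": {"steps": [[-3,0,0,0,0],[-4,0,0,0,0],[-4,0,0,0,0],[-4,0,0,0,0],[0,0,0,-6.8,0],[0,0,0,-6.8,0],[0,0,0,-6.8,0],[0,0,0,-6.8,0],[0,0,0,0,0]]}}

```text
time: 27.05
eef_pos: [0.6001, -0.0863, 0.1524]
tcp_rot: [-0.13, 0.696, 0.13, 0.694]
contact_force: [-0.9, 0.6, -0.9]
opening: 0.295
```

```bash
python3 - <<'E'
from h import *
print(readout.get_state()['eef_pos'],readout.get_state()['opening'])
go([*bay(.575,.062),.026],111.3)
E
```

```text
[ 0.60008227 -0.08628322  0.15239531] 0.294765207725473
turn -0.1  shift x 12.64 y 36.04 z 4.73 cm q6 -2.25
```

Call:
{"op": "drive_tool", "data": {"steps": [[0,4,0.5,0,0],[0,4,0.5,0,0],[0,4,0.5,0,0],[0,4,0.5,0,0],[0,4,0.5,0,0],[0,4,0.5,0,0],[0,4,0.5,0,0],[0,4,0.5,0,0],[0,4,0.7,0,0],[0,0,0,0,0]]}}

```text
time: 28.05
eef_pos: [0.5129, 0.2702, 0.1529]
tcp_rot: [-0.131, 0.695, 0.131, 0.695]
contact_force: [0.8, 0.1, -0.3]
opening: 0.292
```

Call:
{"op": "drive_tool", "data": {"steps": [[3,0,0,0,0],[3,0,0,0,0],[2,0,0,0,0],[0,0,0,0,0],[0,0,0,0,0]]}}

```text
time: 28.55
eef_pos: [0.5146, 0.2659, 0.0732]
tcp_rot: [-0.13, 0.695, 0.129, 0.695]
contact_force: [-0.1, -0.4, 0.2]
opening: 0.293
```

```bash
python3 - <<'E'
from h import *
print(readout.get_state()['eef_pos'])
go([*bay(.575,.062),.026],111.3)
E
```

```text
[0.51459331 0.26591128 0.07319805]
turn -0.2  shift x 4.72 y 0.12 z -0.10 cm q6 -1.64
```

Call:
{"op": "drive_tool", "data": {"steps": [[2,0.1,0,0,0],[1.2,0,0,0,0],[0.8,0,0,0,0],[0.5,0,0,0,0],[0,0,0,0,0]]}}

```text
time: 29.05
eef_pos: [0.5139, 0.2674, 0.028]
tcp_rot: [-0.13, 0.695, 0.13, 0.695]
contact_force: [0.4, -0.3, -1.2]
opening: 0.293
```

Call:
{"op": "drive_tool", "data": {"steps": [[0,0,0,0,0.37],[0,0,0,0,0.37],[0,0,0,0,0.37],[-1,0,0,0,0.37],[-3,0,0,0,0.37],[-4,0,0,0,0.37],[-4,0,0,0,0.37],[-1,0,0,0,0],[0,0,0,0,0]]}}

```text
time: 29.95
eef_pos: [0.5157, 0.2681, 0.1618]
tcp_rot: [-0.13, 0.693, 0.13, 0.697]
contact_force: [-0.5, -0.2, -0.3]
opening: 0.038
```

```bash
python3 - <<'E'
from h import *
print(readout.get_state()['eef_pos'])
w=cam('wrist'); c=cam('top')
a=cv2.resize(c['frame'][165:290,370:480,::-1],None,fx=4,fy=4,interpolation=cv2.INTER_CUBIC)
s=cam('scene'); b=cv2.resize(s['frame'][120:200,225:330,::-1],(400,300),interpolation=cv2.INTER_CUBIC)
W=cv2.resize(w['frame'][:,:,::-1],(400,250)); 
o=np.zeros((560,800,3),np.uint8); o[:500,:400]=a[:500,:400]; o[:300,400:]=b; o[305:555,400:]=W; cv2.imwrite('pics/m1.png',o)
E
```

```text
[0.5157379  0.26813932 0.1618375 ]
```

View pics/m1.png

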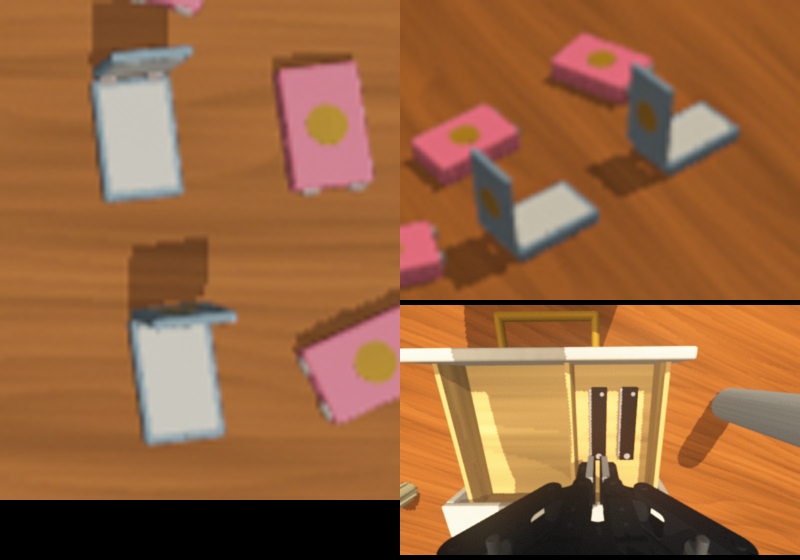

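Both combs lie folded side by side in the left bay. The mirrors stand with lids roughly upright. In the left crop, mirror A's base corners are (105,200), (182,192), (93,80) and (170,75). Mirror B's are (147,443), (223,433), (133,322) and (208,316).

```bash
cat >> h.py <<'E'
def mir(c,q,z=.016):
    P=[onz(c,370+u/4,165+v/4,z)[:2] for u,v in q]; m=sum(P)/4; d=(P[2]+P[3]-P[0]-P[1])/2; e=P[0]-P[1]
    hd=np.degrees(np.arctan2(d[1],d[0])); print('mid',m.round(4),'hd %.1f'%hd,'len',np.linalg.norm(d).round(3),'wid',np.linalg.norm(e).round(3)); return m,hd
E
python3 - <<'E'
from h import *
c=cam('top')
for q in ([(105,200),(182,192),(93,80),(170,75)],[(147,443),(223,433),(133,322),(208,316)]):
    m,h=mir(c,q); nd=at(m,h,-.046,0)
    # anchor on near end
    P=[onz(c,370+u/4,165+v/4,.016)[:2] for u,v in q[:2]]; mm=at(sum(P)/2,h,.046,0); print('mid from near end',mm.round(4)); 
    print('start behind lid'); p=at(mm,h,.046+.055,0); print(p,go([*p,.085],h+90))
E
```

```text
mid [ 0.5929 -0.2815] hd 5.7 len 0.09 wid 0.058
mid from near end [ 0.5936 -0.2815]
start behind lid
turn 15.5  shift x 7.09 y -55.39 z 12.74 cm q6 -1.64
[ 0.69411612 -0.27150558] [np.float64(0.6941161204394821), np.float64(-0.2715055771303974), 0.085, np.float64(95.66030943969228)]
mid [ 0.4123 -0.3112] hd 6.8 len 0.088 wid 0.057
mid from near end [ 0.4143 -0.3109]
start behind lid
turn 14.4  shift x 7.09 y -56.23 z -6.50 cm q6 -1.64
[ 0.51455455 -0.29899923] [np.float64(0.5145545496741285), np.float64(-0.29899923212775953), 0.085, np.float64(96.77982568891599)]
```

```bash
python3 - <<'E'
from h import *
p=at((.5936,-.2815),5.7,.126,0); print(p); go([*p,.086],95.7)
c=cam('top')
for q in ([(98,62),(190,47)],[(135,320),(235,313)]):
  print([onz(c,370+u/4,165+v/4,.107)[:2].round(3) for u,v in q])
E
```

```text
[ 0.718977   -0.26898571]
turn 15.5  shift x 6.99 y -55.39 z 15.20 cm q6 -1.64
[array([ 0.633, -0.238]), array([ 0.645, -0.303])]
[array([ 0.45 , -0.264]), array([ 0.456, -0.334])]
```

Call:
{"op": "drive_tool", "data": {"steps": [[0,0,0,7.75,0],[0,0,0,7.75,0],[0,-4.6,1.5,0,0],[0,-4.6,1.5,0,0],[0,-4.6,1.5,0,0],[0,-4.6,1.5,0,0],[0,-4.6,1.5,0,0],[0,-4.6,1.5,0,0],[0,-4.6,1.5,0,0],[0,-4.6,1.5,0,0]]}}

```text
time: 31.2
eef_pos: [0.6697, -0.0884, 0.1561]
tcp_rot: [-0.035, 0.707, 0.035, 0.705]
contact_force: [0.3, 0.9, 0.1]
opening: -0.001
```

Call:
{"op": "drive_tool", "data": {"steps": [[0,-4.6,1.5,0,0],[0,-4.6,1.5,0,0],[0,-4.6,0.2,0,0],[0,-4.8,0,0,0],[0,0,0,0,0],[3,0,0,0,0],[3,0,0,0,0],[1,0,0,0,0],[0,0,0,0,0]]}}

```text
time: 32.1
eef_pos: [0.7183, -0.267, 0.0838]
tcp_rot: [-0.034, 0.709, 0.037, 0.704]
contact_force: [0.5, 1.0, 0.4]
opening: -0.0
```

```bash
python3 - <<'E'
from h import *
print(readout.get_state()['eef_pos'])
go([*at((.5936,-.2815),5.7,.046+.019,0),.086],95.7)
E
```

```text
[ 0.71826421 -0.26698867  0.08382303]
turn 0.0  shift x -0.22 y -0.21 z -6.05 cm q6 -2.16
```

Call:
{"op": "drive_tool", "data": {"steps": [[0,-0.2,-2,0,0],[0,0,-2,0,0],[0,0,-1.2,0,0],[0,0,-1,0,0],[0.1,0,-1,0,0],[0.1,0,-1,0,0],[0.2,0,-0.9,0,0],[0.6,0,-1.0,0,0],[0.8,0,-1.0,0,0],[0.9,0,-0.9,0,0]]}}

```text
time: 33.1
eef_pos: [0.6001, -0.2825, 0.0604]
tcp_rot: [-0.035, 0.706, 0.035, 0.706]
contact_force: [0.1, -1.1, -0.6]
opening: -0.002
```

Call:
{"op": "drive_tool", "data": {"steps": [[0.7,0,-0.4,0,0],[0.8,0,-0.4,0,0],[0.7,0,-0.2,0,0],[0.6,0,-0.1,0,0],[0.5,0,0,0,0],[0.3,0,0,0,0],[0,0,0,0,0]]}}

```text
time: 33.8
eef_pos: [0.5905, -0.2836, 0.0252]
tcp_rot: [-0.035, 0.706, 0.035, 0.706]
contact_force: [0.0, -0.1, 0.4]
opening: 0.004
```

Call:
{"op": "drive_tool", "data": {"steps": [[-0.5,0,-1,0,0],[0,0,-1,0,0],[0.3,0,0,0,0],[0.3,0,0,0,0],[0.3,0,0,0,0],[0,0,0,0,0]]}}

```text
time: 34.4
eef_pos: [0.57, -0.2859, 0.0242]
tcp_rot: [-0.035, 0.707, 0.036, 0.705]
contact_force: [-7.6, 3.0, 14.4]
opening: 0.001
```

Call:
{"op": "drive_tool", "data": {"steps": [[-3,0,0,0,1],[-4,0,-2,0,1],[-4,0,-2,0,1],[-3,0,-1,0,1],[0,0,0,0,1],[0,0,0,0,1]]}}

```text
time: 35.0
eef_pos: [0.5208, -0.2908, 0.1619]
tcp_rot: [-0.035, 0.706, 0.035, 0.707]
contact_force: [-0.6, -0.4, 0.5]
opening: 0.99
```

```bash
cat >> h.py <<'E'
def lid(c,z=.0245):
    im=np.ascontiguousarray(c['frame'][:,:,::-1]); hsv=cv2.cvtColor(im,cv2.COLOR_BGR2HSV)
    m=((hsv[...,0]>85)&(hsv[...,0]<125)&(hsv[...,1]>25)&(hsv[...,2]>70)).astype(np.uint8)
    m=cv2.morphologyEx(m,cv2.MORPH_CLOSE,np.ones((15,15)))
    n,l,s,_=cv2.connectedComponentsWithStats(m)
    for i in range(1,n):
        if s[i][4]>1500:
            W=np.array([onz(c,p[1],p[0],z)[:2] for p in np.argwhere(l==i)[::3]],np.float32); r=cv2.minAreaRect(W); bp=cv2.boxPoints(r)
            e=bp[1]-bp[0]; g=bp[2]-bp[1]; e=e if np.linalg.norm(e)>np.linalg.norm(g) else g
            print(s[i],'mid',np.round(r[0],4),np.round(r[1],3),'hd %.1f'%((np.degrees(np.arctan2(e[1],e[0]))+90)%180-90))
E
python3 - <<'E'
from h import *
print(readout.get_state()['eef_pos'])
c=cam('wrist','w7.png'); lid(c); print(proj(c,[.594,-.2815,.0245]))
E
```

```text
[ 0.52081691 -0.29079081  0.16190985]
[ 292  214   54   79 3419] mid [ 0.5914 -0.281 ] [0.095 0.057] hd 6.1
[318.31372512 256.89156707]
```

View pics/w7.png

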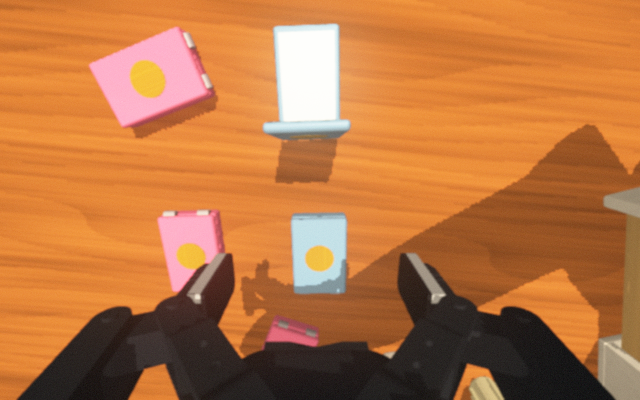

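Mirror A is shut, with its lid top at (292–346, 214–293) measuring 95×57 mm. Mirror B at (308,80) is still open. Next I grip A across its width.

```bash
python3 - <<'E'
from h import *
go([.5922,-.2812,.006],96)
E
```

```text
turn -0.3  shift x 15.43 y 0.14 z 7.25 cm q6 -2.35
```

Call:
{"op": "drive_tool", "data": {"force": 40, "steps": [[0,0.1,3.6,0,1],[3,0,3.6,0,1],[4,0,0,0,1],[4,0,0,0,1],[2,0,0,0,1],[1.4,0,0,0,1],[0.6,0,0,0,1],[0.3,0,0,0,1],[0,0,0,0,1]]}}

```text
time: 35.95
eef_pos: [0.5927, -0.2827, 0.0089]
tcp_rot: [-0.035, 0.706, 0.035, 0.707]
contact_force: [0.4, -0.7, 0.5]
opening: 1.002
```

Call:
{"op": "drive_tool", "data": {"steps": [[0,0,0,0,0.4],[0,0,0,0,0.4],[0,0,0,0,0.4],[0,0,0,0,0.4],[0,0,0,0,0.4],[0,0,0,0,0.4]]}}

```text
time: 36.55
eef_pos: [0.593, -0.2827, 0.0102]
tcp_rot: [-0.035, 0.706, 0.035, 0.707]
contact_force: [0.1, 1.8, 6.3]
opening: 0.683
```

Call:
{"op": "drive_tool", "data": {"steps": [[0,0,0,0,0.85],[0,0,0,0,0.85],[0.6,0,0,0,0.85],[0.4,0,0,0,0.85],[0,0,0,0,0.85]]}}

```text
time: 37.05
eef_pos: [0.5912, -0.2818, -0.0033]
tcp_rot: [-0.035, 0.707, 0.036, 0.705]
contact_force: [0.3, 0.0, -0.4]
opening: 0.849
```

Call:
{"op": "drive_tool", "data": {"steps": [[0,0,0,0,0.4],[0,0,0,0,0.4],[0,0,0,0,0.4],[0,0,0,0,0.4],[0,0,0,0,0.4]]}}

```text
time: 37.55
eef_pos: [0.5918, -0.2822, -0.002]
tcp_rot: [-0.035, 0.706, 0.035, 0.706]
contact_force: [0.2, 0.9, -1.6]
opening: 0.693
```

Call:
{"op": "drive_tool", "data": {"steps": [[-2,0,0,0,0.4],[-4,0,0,0,0.4],[-4,0,0,0,0.4],[-4,0,0,0,0.4],[-3,0,0,0,0.4]]}}

```text
time: 38.05
eef_pos: [0.5927, -0.2827, 0.1714]
tcp_rot: [-0.036, 0.705, 0.035, 0.707]
contact_force: [0.0, -0.2, -2.0]
opening: 0.694
```

Call:
{"op": "drive_tool", "data": {"steps": [[0,0,0,8.3,0.4],[0,0,0,8.3,0.4],[0,0,0,8.3,0.4],[0,0,0,8.3,0.4],[0,0,0,8.3,0.4],[0,0,0,8.3,0.4],[0,0,0,8.3,0.4],[0,0,0,8.3,0.4],[0,0,0,8.3,0.4],[0,0,0,0,0.4]]}}

```text
time: 39.05
eef_pos: [0.5918, -0.2822, 0.1679]
tcp_rot: [0.4, 0.583, -0.4, 0.582]
contact_force: [-0.2, 0.5, -2.0]
opening: 0.694
```

```bash
python3 - <<'E'
from h import *
print(readout.get_state()['eef_pos'],readout.get_state()['opening'])
go([*bay(.535,-.0575),.022],21.3)
E
```

```text
[ 0.59181636 -0.282193    0.16791024] 0.6943448286737377
turn -0.3  shift x 14.59 y 8.61 z -42.04 cm q6 -0.97
```

Call:
{"op": "drive_tool", "data": {"steps": [[0,0.9,-4.2,0,0.4],[0,0.9,-4.2,0,0.4],[0,0.9,-4.2,0,0.4],[0,0.9,-4.2,0,0.4],[0,0.9,-4.2,0,0.4],[0,0.9,-4.2,0,0.4],[0,0.9,-4.2,0,0.4],[0,0.8,-4.2,0,0.4],[0,0.8,-4.2,0,0.4],[0,0.7,-4.2,0,0.4]]}}

```text
time: 40.05
eef_pos: [0.5213, 0.1422, 0.1685]
tcp_rot: [0.4, 0.583, -0.399, 0.584]
contact_force: [0.7, -0.5, -1.6]
opening: 0.695
```

Call:
{"op": "drive_tool", "data": {"steps": [[3,0,0,0,0.4],[3,0,0,0,0.4],[0,0,0,0,0.4],[0,0,0,0,0.4]]}}

```text
time: 40.45
eef_pos: [0.5216, 0.1404, 0.1082]
tcp_rot: [0.4, 0.583, -0.4, 0.583]
contact_force: [0.2, -1.0, -2.1]
opening: 0.694
```

```bash
python3 - <<'E'
from h import *
print(readout.get_state()['eef_pos'],readout.get_state()['opening'])
go([*bay(.535,-.0575),.022],21.3)
c=cam('wrist','w8.png')
h=np.radians(HD)
for X,Y,z in ((.48,-.0575,.096),(.575,-.1365,.069),(.67,-.0575,.098)): print(X,Y,proj(c,[*bay(X,Y),z]))
E
```

```text
[0.52156678 0.14044024 0.1082077 ] 0.6940717504710819
turn -0.2  shift x 8.62 y -0.20 z -0.11 cm q6 -0.29
0.48 -0.0575 [221.3713646  244.22215866]
0.575 -0.1365 [365.92871685 321.88667102]
0.67 -0.0575 [541.49241636 244.92467996]
```

View pics/w8.png

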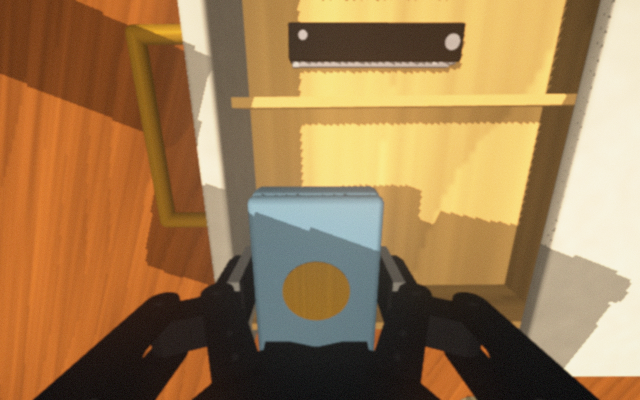

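The predictions match: front inner edge at u≈221 and chest edge at u≈541. The mirror is held shut over the front of the right bay, so I lower it.

Call:
{"op": "drive_tool", "data": {"steps": [[3,0.1,0,0,0.4],[2,0,0,0,0.4],[1.5,0,0,0,0.4],[1,0,0,0,0.4],[0.6,0,0,0,0.4],[0.3,0,0,0,0.4],[0,0,0,0,0.4]]}}

```text
time: 41.2
eef_pos: [0.5413, 0.1465, 0.0494]
tcp_rot: [0.412, 0.574, -0.393, 0.589]
contact_force: [-6.7, 17.1, 78.3]
opening: 0.691
```

Call:
{"op": "drive_tool", "data": {"steps": [[0,0,0,0,0.77],[0,0,0,0,0.77],[0,0,0,0,0.77],[-1,0,0,0,0.77],[-3,0,0,0,0.77],[-4,0,0,0,0.77],[-4,0,0,0,0.77],[-2,0,0,0,0],[0,0,0,0,0]]}}

```text
time: 42.1
eef_pos: [0.5272, 0.141, 0.1716]
tcp_rot: [0.404, 0.579, -0.397, 0.587]
contact_force: [0.1, 0.1, 0.1]
opening: 0.445
```

```bash
python3 - <<'E'
from h import *
print(readout.get_state()['eef_pos'])
h=np.radians(HD);X=np.array([np.cos(h),np.sin(h)]);Y=np.array([-X[1],X[0]])
c=cam('wrist'); lid(c,.0435); print('bay frame of expected', .538,-.0575, bay(.538,-.0575))
p=at((.4143,-.3109),6.8,.046+.055,0); print(p); go([*p,.086],96.8)
E
```

```text
[0.52715507 0.14099987 0.17155304]
[ 591  116   49  179 4760] mid [0.8272 0.2228] [0.051 0.203] hd -49.8
[ 290  151   60   88 4094] mid [0.5331 0.1397] [0.057 0.09 ] hd -69.1
bay frame of expected 0.538 -0.0575 [0.52213683 0.14185692]
[ 0.51458952 -0.2989412 ]
turn -75.8  shift x 8.24 y -43.54 z -6.27 cm q6 -0.29
```

Placing met 78 N at z = 0.049. The open knuckles caught the front wall and the mirror dropped in. The lid measures as a flat 57×90 mm rectangle centred at about X = 0.547. I'll nudge it forward to make room.

```bash
python3 - <<'E'
from h import *
print(readout.get_state()['eef_pos'],yaw())
go([*bay(.606,-.0635),.029],21.3)
c=cam('top'); cv2.imwrite('pics/t3.png',c['frame'][:,:,::-1])
w=cam('wrist'); a=cv2.resize(w['frame'][:,:,::-1],(448,280)); b=cv2.resize(c['frame'][130:280,140:300,::-1],(346,324),interpolation=cv2.INTER_CUBIC)
o=np.zeros((330,800,3),np.uint8); o[:280,:448]=a; o[:324,452:798]=b; cv2.imwrite('pics/m2.png',o)
E
```

```text
[0.52533813 0.1408197  0.16837549] 21.00066175682996
turn -0.3  shift x 13.94 y 6.54 z 0.39 cm q6 -0.29
```

View pics/m2.png

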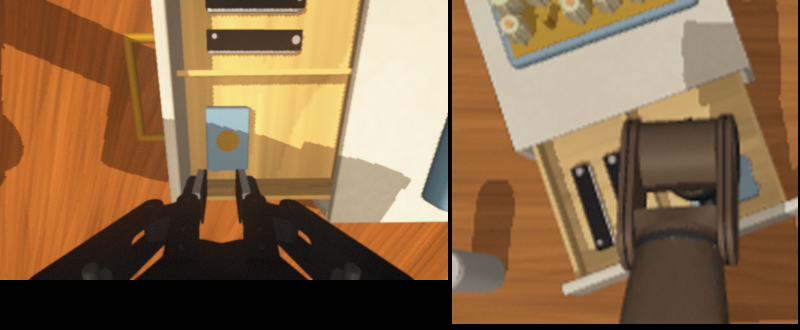

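The mirror lies closed in the right bay and the combs are fine. Now I nudge it toward the front.

Call:
{"op": "drive_tool", "data": {"steps": [[0,3.2,0.2,0,0],[0,3.4,0.2,0,0],[0,0,0,0,0],[4,0,0,0,0],[4,0,0,0,0],[3,0,0,0,0],[1.5,0,0,0,0],[0.8,0,0,0,0],[0.5,0,0,0,0],[0,0,0,0,0]]}}

```text
time: 43.25
eef_pos: [0.5864, 0.1608, 0.0269]
tcp_rot: [0.401, 0.582, -0.4, 0.583]
contact_force: [0.6, -1.0, 0.5]
opening: -0.004
```

Call:
{"op": "drive_tool", "data": {"steps": [[0,-0.8,0,0,0],[0,-0.8,0,0,0],[0,-0.6,0,0,0],[0,-0.6,0,0,0],[0,-0.5,0,0,0],[0,0,0,0,0]]}}

```text
time: 43.85
eef_pos: [0.5553, 0.1489, 0.0271]
tcp_rot: [0.401, 0.582, -0.4, 0.583]
contact_force: [1.7, 1.0, 1.1]
opening: -0.0
```

Call:
{"op": "drive_tool", "data": {"steps": [[0,0.3,0,0,0],[-3,0,0,0,0],[-4,0,0,0,0],[-4,0,0,0,0],[-3,0,0,0,0],[0,0,0,0,0]]}}

```text
time: 44.45
eef_pos: [0.5602, 0.1503, 0.1712]
tcp_rot: [0.402, 0.581, -0.399, 0.585]
contact_force: [-0.3, 0.8, -0.0]
opening: -0.006
```

```bash
python3 - <<'E'
from h import *
h=np.radians(HD);X=np.array([np.cos(h),np.sin(h)]);Y=np.array([-X[1],X[0]])
c=cam('wrist'); lid(c,.0435)
c=cam('top'); im=np.ascontiguousarray(c['frame'][:,:,::-1]); hsv=cv2.cvtColor(im,cv2.COLOR_BGR2HSV)
m=((hsv[...,1]<60)&(hsv[...,2]>130)).astype(np.uint8); m[:,:395]=0;m[:,440:]=0;m[:230]=0;m[290:]=0
n,l,s,ce=cv2.connectedComponentsWithStats(m)
for i in range(1,n):
  if s[i][4]>100:
    W=np.array([onz(c,p[1],p[0],.016)[:2] for p in np.argwhere(l==i)],np.float32); r=cv2.minAreaRect(W); print('mirrorB glass',r, cv2.boxPoints(r))
p=at((.4143,-.3109),6.8,.046+.055,0); print(p); go([*p,.086],96.8)
E
```

```text
[  555     0    85   293 11715] mid [0.8091 0.2598] [0.087 0.298] hd -50.1
[ 233  148   63   89 4212] mid [0.514  0.1325] [0.057 0.09 ] hd -67.9
mirrorB glass ((0.41394487023353577, -0.3189721703529358), (0.09152617305517197, 0.0771218091249466), 7.1130499839782715) [[ 0.3637591  -0.28637478]
 [ 0.3733089  -0.36290303]
 [ 0.46413064 -0.35156956]
 [ 0.45458084 -0.2750413 ]]
[ 0.51458952 -0.2989412 ]
turn -75.8  shift x 7.99 y -44.07 z -9.56 cm q6 -0.28
```

Call:
{"op": "drive_tool", "data": {"steps": [[0,0,0,-8.4,0],[0,0,0,-8.4,0],[0,0,0,-8.4,0],[0,0,0,-8.4,0],[0,0,0,-8.4,0],[0,0,0,-8.4,0],[0,0,0,-8.4,0],[0,0,0,-8.5,0],[0,0,0,-8.5,0],[0,0,0,0,0]]}}

```text
time: 45.55
eef_pos: [0.556, 0.1499, 0.1632]
tcp_rot: [-0.042, 0.708, 0.042, 0.704]
contact_force: [-0.1, -0.9, 0.1]
opening: 0.003
```

Call:
{"op": "drive_tool", "data": {"steps": [[0,-4.4,-0.9,0,0],[0,-4.4,-0.9,0,0],[0,-4.4,-0.9,0,0],[0,-4.4,-0.9,0,0],[0,-4.4,-0.9,0,0],[0,-4.4,-0.9,0,0],[0,-4.4,-0.9,0,0],[0,-4.4,-0.9,0,0],[0,-4.4,-0.9,0,0],[0,-4.4,-0.9,0,0]]}}

```text
time: 46.55
eef_pos: [0.5192, -0.2986, 0.1643]
tcp_rot: [-0.04, 0.707, 0.041, 0.705]
contact_force: [0.5, -0.3, -0.1]
opening: -0.004
```

Call:
{"op": "drive_tool", "data": {"steps": [[3,0,0,0,0],[3,0,0,0,0],[2,0,0,0,0],[0,0,0,0,0]]}}

```text
time: 46.95
eef_pos: [0.5171, -0.2951, 0.0805]
tcp_rot: [-0.038, 0.709, 0.044, 0.703]
contact_force: [-0.3, -1.3, 0.2]
opening: -0.003
```

```bash
python3 - <<'E'
from h import *
print(readout.get_state()['eef_pos'],yaw())
go([*at((.4143,-.3109),6.8,.046+.019,0),.086],96.8)
E
```

```text
[ 0.51714672 -0.29508253  0.08049844] 96.60558284770393
turn -0.2  shift x -0.55 y -0.35 z -3.90 cm q6 -2.37
```

Same push as before: 3.9 cm to contact, then follow the arc.

Call:
{"op": "drive_tool", "data": {"steps": [[-0.3,-0.3,-1.5,0,0],[0,0,-1.4,0,0],[0,0,-1,0,0],[0,0,-1.2,0,0],[0.1,0,-1.2,0,0],[0.2,0,-1.2,0,0],[0.6,0,-1.0,0,0],[0.8,0,-1.0,0,0],[0.9,0,-0.9,0,0]]}}

```text
time: 47.85
eef_pos: [0.4167, -0.3128, 0.0625]
tcp_rot: [-0.042, 0.706, 0.042, 0.706]
contact_force: [0.2, 0.6, -0.6]
opening: 0.002
```

Call:
{"op": "drive_tool", "data": {"steps": [[0.7,0,-0.4,0,0],[0.8,0,-0.4,0,0],[0.7,0,-0.2,0,0],[0.6,0,-0.1,0,0],[0.4,0,0,0,0],[0.2,0,0,0,0],[0,0,0,0,0]]}}

```text
time: 48.55
eef_pos: [0.4069, -0.314, 0.0291]
tcp_rot: [-0.042, 0.706, 0.042, 0.706]
contact_force: [0.1, -0.1, 0.0]
opening: 0.0
```

Call:
{"op": "drive_tool", "data": {"steps": [[-0.5,0,-0.7,0,0],[0,0,-0.6,0,0],[0.3,0,0,0,0],[0.3,0,0,0,0],[0.3,0,0,0,0],[0,0,0,0,0]]}}

```text
time: 49.15
eef_pos: [0.3936, -0.3154, 0.0248]
tcp_rot: [-0.042, 0.706, 0.042, 0.706]
contact_force: [-0.2, 1.3, 0.1]
opening: 0.005
```

Call:
{"op": "drive_tool", "data": {"steps": [[0.3,0,0,0,0],[0.2,0,0,0,0],[0,0,0,0,0]]}}

```text
time: 49.45
eef_pos: [0.3939, -0.3159, 0.0238]
tcp_rot: [-0.041, 0.707, 0.043, 0.705]
contact_force: [-8.6, 7.1, 24.5]
opening: -0.002
```

Call:
{"op": "drive_tool", "data": {"steps": [[-3,0,0,0,1],[-4,0,0,0,1],[-4,0,0,0,1],[-3,0,0,0,1],[0,0,0,0,1],[0,0,0,0,1]]}}

```text
time: 50.05
eef_pos: [0.3941, -0.3158, 0.1607]
tcp_rot: [-0.042, 0.706, 0.042, 0.706]
contact_force: [0.1, 0.1, -0.7]
opening: 0.992
```

```bash
python3 - <<'E'
from h import *
print(readout.get_state()['eef_pos'])
c=cam('wrist'); lid(c); go([.4145,-.311,.006],96.8)
E
```

```text
[ 0.39406342 -0.31576124  0.16069949]
[ 291  167   57   85 3850] mid [ 0.4131 -0.3102] [0.092 0.057] hd 7.9
turn 0.0  shift x 15.33 y 0.15 z 2.14 cm q6 -2.57
```

Call:
{"op": "drive_tool", "data": {"steps": [[0,0.2,2.0,0,0.95],[4,0,0,0,0.95],[4,0,0,0,0.95],[4,0,0,0,0.95],[2,0,0,0,0.95],[1,0,0,0,0.95],[0.5,0,0,0,0.85],[0.5,0,0,0,0.85],[0,0,0,0,0.85]]}}

```text
time: 51.0
eef_pos: [0.4137, -0.3116, 0.0006]
tcp_rot: [-0.042, 0.706, 0.042, 0.706]
contact_force: [0.2, -0.2, 0.6]
opening: 0.85
```

Call:
{"op": "drive_tool", "data": {"steps": [[0,0,0,0,0.4],[0,0,0,0,0.4],[0,0,0,0,0.4],[0,0,0,0,0.4],[0,0,0,0,0.4],[0,0,0,0,0.4]]}}

```text
time: 51.6
eef_pos: [0.4141, -0.3119, 0.0015]
tcp_rot: [-0.042, 0.705, 0.041, 0.706]
contact_force: [-0.9, 1.5, 6.5]
opening: 0.69
```

Call:
{"op": "drive_tool", "data": {"steps": [[-2,0,0,0,0.4],[-4,0,0,0,0.4],[-4,0,0,0,0.4],[-4,0,0,0,0.4],[-3,0,0,0,0.4]]}}

```text
time: 52.1
eef_pos: [0.4135, -0.3115, 0.1723]
tcp_rot: [-0.043, 0.706, 0.041, 0.706]
contact_force: [0.1, -0.6, -3.0]
opening: 0.691
```

Call:
{"op": "drive_tool", "data": {"steps": [[0,0,2,8.4,0.4],[0,0,2,8.4,0.4],[0,0,2,8.4,0.4],[0,0,0,8.4,0.4],[0,0,0,8.4,0.4],[0,0,0,8.4,0.4],[0,0,0,8.4,0.4],[0,0,0,8.4,0.4],[0,0,0,8.2,0.4],[0,0,0,0,0.4]]}}

```text
time: 53.1
eef_pos: [0.4724, -0.3125, 0.1691]
tcp_rot: [0.398, 0.585, -0.398, 0.584]
contact_force: [0.7, 0.5, -2.6]
opening: 0.694
```

```bash
python3 - <<'E'
from h import *
print(readout.get_state()['eef_pos'],readout.get_state()['opening'])
go([*bay(.606,-.0575),.024],21.3)
E
```

```text
[ 0.47239728 -0.31249269  0.16912844] 0.6936899093962207
turn 0.1  shift x 14.51 y 27.94 z -40.52 cm q6 -1.14
```

Call:
{"op": "drive_tool", "data": {"steps": [[0,2.8,-4,0,0.4],[0,2.8,-4,0,0.4],[0,2.8,-4,0,0.4],[0,2.8,-4,0,0.4],[0,2.8,-4,0,0.4],[0,2.8,-4,0,0.4],[0,2.8,-4,0,0.4],[0,2.8,-4,0,0.4],[0,2.8,-4,0,0.4],[0,2.8,-4.5,0,0.4]]}}

```text
time: 54.1
eef_pos: [0.5854, 0.1651, 0.1697]
tcp_rot: [0.397, 0.585, -0.398, 0.585]
contact_force: [0.4, 0.4, -1.3]
opening: 0.692
```

Call:
{"op": "drive_tool", "data": {"steps": [[3,0,0,0,0.4],[3,0,0,0,0.4],[0,0,0,0,0.4],[0,0,0,0,0.4]]}}

```text
time: 54.5
eef_pos: [0.5847, 0.1632, 0.1095]
tcp_rot: [0.397, 0.585, -0.399, 0.584]
contact_force: [-0.3, -0.1, -1.9]
opening: 0.691
```

```bash
python3 - <<'E'
from h import *
print(readout.get_state()['eef_pos'],readout.get_state()['opening'])
go([*bay(.606,-.0575),.024],21.3)
E
```

```text
[0.58469231 0.16315418 0.10950506] 0.6906213446479751
turn 0.2  shift x 8.55 y 0.20 z -0.29 cm q6 -0.27
```

Call:
{"op": "drive_tool", "data": {"steps": [[2,0,0,0,0.4],[2,0,0,0,0.4],[1,0,0,0,0.4],[0,0,0,0,0.4]]}}

```text
time: 54.9
eef_pos: [0.5851, 0.1629, 0.0601]
tcp_rot: [0.398, 0.584, -0.399, 0.584]
contact_force: [-0.4, 0.3, -1.7]
opening: 0.69
```

Call:
{"op": "drive_tool", "data": {"steps": [[0.5,0,0,0,0.4],[0.5,0,0,0,0.4],[0,0,0,0,0.4]]}}

```text
time: 55.2
eef_pos: [0.5854, 0.1633, 0.0503]
tcp_rot: [0.398, 0.584, -0.398, 0.584]
contact_force: [0.4, -0.6, -2.4]
opening: 0.694
```

Call:
{"op": "drive_tool", "data": {"steps": [[0.5,0,0,0,0.4],[0.5,0,0,0,0.4],[0,0,0,0,0.4]]}}

```text
time: 55.5
eef_pos: [0.5846, 0.1633, 0.0393]
tcp_rot: [0.398, 0.585, -0.399, 0.584]
contact_force: [-0.1, 0.4, -3.1]
opening: 0.695
```

Call:
{"op": "drive_tool", "data": {"steps": [[0.5,0,0,0,0.4],[0.4,0,0,0,0.4],[0,0,0,0,0.4]]}}

```text
time: 55.8
eef_pos: [0.5847, 0.1633, 0.0304]
tcp_rot: [0.398, 0.585, -0.399, 0.584]
contact_force: [0.1, -0.6, -1.8]
opening: 0.689
```

Clear; the last bit, then release.

Call:
{"op": "drive_tool", "data": {"steps": [[0.4,0,0,0,0.4],[0.2,0,0,0,0.4],[0,0,0,0,0.4]]}}

```text
time: 56.1
eef_pos: [0.5851, 0.1633, 0.0249]
tcp_rot: [0.398, 0.584, -0.399, 0.584]
contact_force: [-0.1, 0.0, -2.2]
opening: 0.694
```

Call:
{"op": "drive_tool", "data": {"steps": [[0,0,0,0,0.77],[0,0,0,0,0.77],[0,0,0,0,0.77],[-1,0,0,0,0.77],[-3,0,0,0,0.77],[-4,0,0,0,0.77],[-4,0,0,0,0.77],[-3,0,0,0,0.77],[-2,-2,0,0,0],[0,0,0,0,0]]}}

```text
time: 57.1
eef_pos: [0.568, 0.1561, 0.2005]
tcp_rot: [0.4, 0.582, -0.397, 0.586]
contact_force: [1.0, 0.6, 0.3]
opening: 0.438
```

```bash
python3 - <<'E'
from h import *
print(readout.get_state()['eef_pos'])
w=cam('wrist'); lid(w,.0435); cv2.imwrite('pics/w9.png',w['frame'][:,:,::-1])
h=np.radians(HD);X=np.array([np.cos(h),np.sin(h)])
print(go([*bay(.44,.004),.10],111.3))
E
```

```text
[0.56802766 0.15610508 0.20054999]
[  519     0   104   276 10647] mid [0.8021 0.2782] [0.079 0.296] hd -59.2
[ 232  146   58   82 3534] mid [0.5144 0.133 ] [0.058 0.091] hd -68.5
[ 305  146   54   80 3391] mid [0.5852 0.1618] [0.056 0.088] hd -68.6
turn -89.9  shift x 9.80 y 6.47 z -14.55 cm q6 -0.28
[np.float64(0.4084911352157496), np.float64(0.16355730631845267), 0.1, np.float64(111.3)]
```

View pics/w9.png

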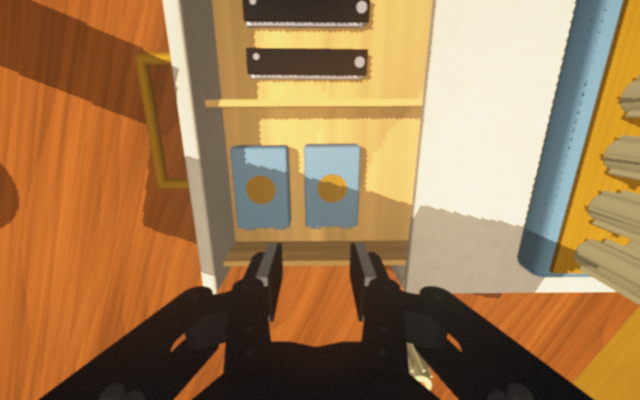

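All four are in and folded. The mirrors are at (260,187) and (332,187), and the combs at (305,10) and (305,63). I'll grip the bar again and push the drawer shut.

```bash
python3 - <<'E'
from h import *
print(yaw()); go([.406,.1625,.056],21.3)
E
```

```text
21.38875947473427
turn 0.1  shift x 14.20 y -14.82 z -6.46 cm q6 -0.28
```

Call:
{"op": "drive_tool", "data": {"steps": [[0,-3.7,-1.6,0,0.32],[0,-3.7,-1.6,0,0.32],[0,-3.7,-1.6,0,0.32],[0,-3.7,-1.6,0,0.32],[0,0,0,0,0.32],[3,0,0,0,0.32],[3,0,0,0,0.32],[0,0,0,0,0.32]]}}

```text
time: 57.95
eef_pos: [0.4027, 0.1611, 0.1306]
tcp_rot: [0.396, 0.587, -0.401, 0.581]
contact_force: [0.1, 0.7, -0.7]
opening: 0.317
```

```bash
python3 - <<'E'
from h import *
print(readout.get_state()['eef_pos'],yaw()); go([.406,.1625,.056],21.3)
c=cam('wrist'); im=np.ascontiguousarray(c['frame'][:,:,::-1]); hsv=cv2.cvtColor(im,cv2.COLOR_BGR2HSV)
h=np.radians(HD);X=np.array([np.cos(h),np.sin(h)]);Y=np.array([-X[1],X[0]])
m=((hsv[...,0]>18)&(hsv[...,0]<32)&(hsv[...,1]>120)&(hsv[...,2]>90))
b=[onz(c,u,v,.074)[:2] for v,u in np.argwhere(m)]; b=np.array([(p@X,p@Y) for p in b]); k=(abs(b[:,1]-.004)<.045)&(abs(b[:,0]-.437)<.02); print(k.sum(),np.median(b[k],0),np.percentile(b[k][:,0],[5,95]))
E
```

```text
[0.40268828 0.16109941 0.13055721] 21.38628775257822
turn 0.1  shift x 7.46 y 0.36 z -0.01 cm q6 -0.23
716 [0.4364089  0.02302377] [0.43289485 0.43951337]
```

Bar confirmed at X ≈ 0.436.

Call:
{"op": "drive_tool", "data": {"steps": [[3,0.3,0,0,0.32],[2,0,0,0,0.32],[1.5,0,0,0,0.32],[0.8,0,0,0,0.32],[0,0,0,0,0.32]]}}

```text
time: 58.5
eef_pos: [0.4088, 0.1627, 0.0623]
tcp_rot: [0.398, 0.584, -0.399, 0.584]
contact_force: [-0.8, 0.6, -0.4]
opening: 0.318
```

Call:
{"op": "drive_tool", "data": {"force": 40, "steps": [[0,0,0,0,0],[0,0,0,0,0],[0,0,0,0,0],[0,0,0,0,0],[0,0,0,0,0]]}}

```text
time: 59.0
eef_pos: [0.4093, 0.1629, 0.0634]
tcp_rot: [0.399, 0.584, -0.398, 0.585]
contact_force: [-2.3, -0.6, 5.3]
opening: 0.098
```

Gripped. Push in gently, watching the force.

Call:
{"op": "drive_tool", "data": {"steps": [[0,1,0,0,0],[0,1.5,0,0,0],[0,2,0,0,0],[0,2,0,0,0],[0,2,0,0,0],[0,2,0,0,0],[0,2,0,0,0],[0,1.5,0,0,0],[0,1.5,0,0,0],[0,1,0,0,0]]}}

```text
time: 60.0
eef_pos: [0.5633, 0.224, 0.0634]
tcp_rot: [0.399, 0.584, -0.398, 0.584]
contact_force: [-1.8, 1.6, 7.1]
opening: 0.093
```

Call:
{"op": "drive_tool", "data": {"steps": [[0,0.7,0,0,0],[0,0.5,0,0,0],[0,0.5,0,0,0],[0,0.3,0,0,0],[0,0,0,0,0]]}}

```text
time: 60.5
eef_pos: [0.5816, 0.2312, 0.0634]
tcp_rot: [0.4, 0.584, -0.398, 0.584]
contact_force: [-0.3, 3.1, 4.8]
opening: 0.093
```

Call:
{"op": "drive_tool", "data": {"steps": [[0,0.3,0,0,0],[0,0.3,0,0,0],[0,0.3,0,0,0],[0,0,0,0,0]]}}

```text
time: 60.9
eef_pos: [0.5829, 0.2318, 0.0633]
tcp_rot: [0.392, 0.589, -0.404, 0.58]
contact_force: [-20.0, -7.5, 20.6]
opening: 0.093
```

Hard stop reached. I relax, release and lift clear.

Call:
{"op": "drive_tool", "data": {"steps": [[0,-0.7,0,0,0],[0,0,0,0,0.3],[0,0,0,0,0.3],[0,0,0,0,0.3],[-2,0,0,0,0.3],[-4,0,0,0,0.3],[-4,0,0,0,0.3],[-4,0,0,0,0.3]]}}

```text
time: 61.7
eef_pos: [0.5824, 0.2307, 0.2029]
tcp_rot: [0.398, 0.584, -0.399, 0.584]
contact_force: [0.4, 0.5, -0.7]
opening: 0.3
```

Call:
{"op": "drive_tool", "data": {"steps": [[0,-2,4,0,0.3],[0,-2,4,0,0.3],[0,0,4,0,0.3],[0,0,4,0,0.3],[0,0,4,0,0.3],[0,0,4,0,0.3],[0,0,4,0,0.3],[0,0,0,0,0.3]]}}

```text
time: 62.5
eef_pos: [0.6487, -0.0492, 0.2017]
tcp_rot: [0.4, 0.583, -0.4, 0.584]
contact_force: [0.2, 0.5, 0.3]
opening: 0.3
```

```bash
python3 - <<'E'
from h import *
c=cam('top'); im=np.ascontiguousarray(c['frame'][:,:,::-1])
cv2.imwrite('pics/t5.png',cv2.resize(im[100:270,110:430],None,fx=2.5,fy=2.5,interpolation=cv2.INTER_CUBIC))
hsv=cv2.cvtColor(im,cv2.COLOR_BGR2HSV)
h=np.radians(HD);X=np.array([np.cos(h),np.sin(h)]);Y=np.array([-X[1],X[0]])
m=((hsv[...,0]>18)&(hsv[...,0]<32)&(hsv[...,1]>120)&(hsv[...,2]>90)); b=np.array([onz(c,u,v,.075)[:2] for v,u in np.argwhere(m)])
b=np.c_[b@X,b@Y]; k=(abs(b[:,1]-.004)<.045)&(b[:,0]<.645)&(b[:,0]>.55); print('bar',k.sum(),np.percentile(b[k],[5,50,95],axis=0)[:,0])
m=(hsv[...,1]<60)&(hsv[...,2]>110)
e=np.array([onz(c,u,v,.096)[:2] for v,u in np.argwhere(m)]); e=np.c_[e@X,e@Y]
d=np.array([onz(c,u,v,.096)[:2] for v,u in np.argwhere((hsv[...,1]>70)&(hsv[...,0]>12)&(hsv[...,0]<30)&(hsv[...,2]>60))]);d=np.c_[d@X,d@Y]
print('tan px between chest and front', ((abs(d[:,1]-.004)<.14)&(d[:,0]>.65)&(d[:,0]<.72)).sum())
s=readout.get_state();print(s['time'],s['eef_pos'],s['contact_force'])
E
```

```text
bar 91 [0.61893564 0.62276744 0.62654858]
tan px between chest and front 14
62.55 [ 0.64785126 -0.04683739  0.20148359] [-0.43229701 -0.20288095 -0.33687102]
```

The viewer limit is reached, so I do a numeric check of the seam between drawer front and chest.

```bash
python3 - <<'E'
from h import *
c=cam('top'); im=c['frame']
for Y in (-.09,.06,.12):
    print(Y)
    for x in np.arange(.64,.712,.004):
        u,v=proj(c,[*bay(x,Y),.096]); print('%.3f'%x,cv2.getRectSubPix(im,(1,1),(float(u),float(v)))[0,0].tolist(),end=' ')
    print()
E
```

```text
-0.09
0.640 [157, 119, 87] 0.644 [146, 131, 115] 0.648 [145, 134, 117] 0.652 [147, 134, 119] 0.656 [152, 140, 123] 0.660 [190, 181, 162] 0.664 [209, 205, 185] 0.668 [207, 199, 180] 0.672 [178, 168, 152] 0.676 [193, 183, 166] 0.680 [209, 200, 181] 0.684 [209, 198, 179] 0.688 [209, 199, 180] 0.692 [209, 200, 181] 0.696 [209, 201, 182] 0.700 [209, 200, 181] 0.704 [209, 200, 180] 0.708 [209, 200, 180] 
0.06
0.640 [175, 136, 54] 0.644 [174, 135, 56] 0.648 [175, 136, 57] 0.652 [167, 134, 74] 0.656 [147, 135, 119] 0.660 [196, 183, 164] 0.664 [208, 195, 177] 0.668 [201, 187, 169] 0.672 [170, 157, 140] 0.676 [195, 183, 165] 0.680 [209, 198, 179] 0.684 [209, 197, 178] 0.688 [209, 198, 179] 0.692 [209, 197, 178] 0.696 [209, 197, 178] 0.700 [209, 198, 180] 0.704 [209, 197, 178] 0.708 [209, 196, 177] 
0.12
0.640 [144, 120, 98] 0.644 [143, 131, 116] 0.648 [145, 132, 116] 0.652 [145, 133, 117] 0.656 [164, 152, 134] 0.660 [204, 197, 178] 0.664 [209, 202, 182] 0.668 [201, 189, 170] 0.672 [168, 153, 131] 0.676 [203, 192, 173] 0.680 [209, 199, 180] 0.684 [209, 198, 179] 0.688 [209, 198, 178] 0.692 [209, 198, 178] 0.696 [209, 199, 179] 0.700 [209, 199, 180] 0.704 [209, 199, 180] 0.708 [209, 200, 181]
```

```bash
python3 -c "
from h import *
print(sign_off())"
```

```text
the job is handed in; nothing more can be done
None
```

I pulled the drawer out to its stop, put away both combs and both mirrors folded shut, pushed the drawer home and handed the job in at about 62.6 s. No verdict is reported, so success rests on the checks below.

**Last checks that agreed**
- **In the drawer:** before closing, the wrist picture showed two folded combs in the left bay. It also showed two shut mirrors in the right bay, with flat lids of about 57 x 90 mm.
- **Drawer shut:** it closed against a hard stop at about 20 N. The handle travelled 0.190 m from stop to stop by the tool position. The top view shows only a hairline, even seam along the front.
- **Robot clear:** the arm was well away from everything with no force on it.

**What went wrong or was not checked**
- **78 N contact:** while I was lowering the first mirror, the gripper met 78 N, probably its open knuckles on the drawer front. That is over the 40 N limit if it counts as the gripper's body. The mirror dropped about 25 mm but landed shut and flat. I then nudged it forward to make room for the second.
- **Missed blades:** on each comb my first push slid over the blade because the fingertips were too high. Lower second pushes folded them. On comb2, the nearer one, I also pressed down on the blade tip at about 13 N.
- **Handle reading:** the camera put the handle's travel at about 0.187 m, about 3 mm under the tool figure and within measuring error.
- **Spray can, jar and roller:** I never went near them. I did not measure their positions at the end, and the final picture could not be viewed because the 16-picture limit was reached.

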